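Draw out the check-weight tray with the pull hook

ROBOT

A 6-joint arm with a two-finger parallel gripper is mounted at the origin on the work surface; the furniture and walls round the work are solid. World frame = base frame: x ahead of the robot, y to its left, z up, the work surface at z = 0. Lengths are in m, angles in rad, forces in N, time in s.
With the tool pointing down it reaches from about 0.3 to 0.85 m from the base axis. Payload 4.2 kg.
Tool frame: the origin (TCP) lies between the finger pads; the fingertips stand 17 mm ahead of it and the grasp point (between the pads) lies 2 mm behind it; z points along the fingers, x is the direction in which the jaws open and shut, and the axes are right-handed (so a half turn about z gives the same grasp; the last joint's range is limited). The gripper opens to 91 mm and grips with 3 to 60 N. Pads are 32 mm wide; open, the fingers measure 118 mm over their backs; the gripper's body (76 mm by 178 mm) begins 60 mm behind the grasp point.
Start: joints at [-1.176, 0.32, 1.565, -0, 1.257, -0.02], TCP at [0.232, -0.526, 0.231] pointing down, gripper open.
Joint ranges: [-3.11, 3.11], [-0.84, 2.01], [0.21, 2.61], [-1.34, 4.49], [0.05, 2.63], [-2.56, 2.56]. Speed limits (rad/s): [2.57, 2.57, 3.14, 3.14, 3.14, 3.14].

INTERFACE

Orientations are given as a unit quaternion [w, x, y, z].
In Python, from plant import bot, capture, calibration gives the robot as it stands.
- The arm moves only by the shell command python3 -m pendant 'ROWS'. ROWS is JSON, a list of rows, each an object with "hand": the opening, from -1 (shut) to 1 (fully open); "slide": the shift along the tool's x, y, z in cm, a list of three; "dr": the turn, a rotation vector about the tool's x, y, z in degrees, a list of three. In form: [{"hand": hand, "slide": [x, y, z], "dr": [rx, ry, rz]}, ...]. A call has 1 to 12 rows; each row shifts and turns the pose as measured when the row begins, along the tool's axes as they then stand; what a row does not reach is not made up. A row lasts 1/12 s, in which the tool goes at most 41.7 mm and 7.16 degrees, less where a joint would pass 70% of its speed; a pose out of reach is approached as far as the arm can. A call with a gripper value outside its range is refused whole. The fingers move at their own pace and stop on an object; the grip force is fixed at half the most. Time passes only in rows, so rows that do not move let the fingers close. It gives the time, the measured TCP pose, the force and the opening at its end, in the units of the state.
- bot.get_state(): the state, without advancing time (a new reading comes with each control period).
- capture(name): name is "scene" or "top" or "wrist"; returns the picture (400x640x3 uint8, blue, green, red); there is no depth.
- calibration(name): a dict with "camera_matrix" (3x3 intrinsics, pixels), "extrinsics" (4x4, takes a point from camera to world coordinates); the wrist camera has in their place "hand_eye" (4x4, takes a point from camera to tool coordinates, whose origin is the TCP and whose axes are the tool frame's). Camera axes: x right, y up, looking along -z (the intrinsics and any distortion apply to the point x, -y, -z); pixel columns grow to the right and rows downward; lengths in m; the calibration is good to about 2 mm. The wrist camera is an equidistant fisheye: a pixel r from the principal point sees the ray r / f radians off the axis. A picture is of the moment at which its call begins: read the wrist's pose just before it. calibration takes no time and is no camera call.
- bot.hand_in(): hands the job in, once; it reports no verdict.
The state is a dict: "t": time; "joints": joint angles; "joint_velocities": joint speeds; "tau": joint torques, N m; "ee_pos": TCP position; "eef_rot": TCP orientation; "wrist_force": force on the tool from outside, world axes, zero at the start; "ft_torque": the same for the moment, N m; "grip_width": opening from 0.0 (shut) to 1.0 (fully open).
Only numpy, scipy, OpenCV 4.12 (cv2) and the standard library are available. Lean on these libraries where they do the work, as an engineer would, in place of code of your own. Each camera call takes 0.05 s, during which the arm holds its last target.

TASK

The check weights are needed at the scales: take the draw hook from its rest, let its bent end down into the pull eye of the weight tray under the grey hood, and draw the tray out steadily, never with more than 16 N, until you feel it bear firmly on its travel stops, and hold that pull for a moment. Then unhook, leaving the tray out at its stops, and lay the hook back in its rest the way it lay. Only the hook may touch the tray and its weights; the weights must stay upright and the note pad, staples box and marker stay where they are.

Things in the scene. Friction and masses are not known exactly. Their poses are not given: they have to be found in the camera images.
- hook_grip (a point): Middle of the draw hook's handle (draw_hook, loose, 0.14 kg): black, flat-sided, 80 mm long (x), 22 wide (y), 24 high (z). x axis: to the hook end; z up. A 6 mm steel rod rises 53 to 67 mm ahead of here to run level 20 mm above the handle's axis, and turns down at 119 mm into an upright 6 mm pin 130 mm ahead, tip 15 mm below the axis (last 6 mm lean 2 mm back). Starts at saddle.
- saddle (a point): Where hook_grip belongs in the rest (fixed grey steel stand, base 156 x 62 x 5 mm), 50 mm above the bench; x axis: to the hook end. The handle's rear lies in a flared saddle 27 mm wide, 14 long, 32 mm behind, cheeks 57 mm above the bench; the rod in a flared fork, slot 13 mm wide, 92 mm ahead, cheeks 82 mm above the bench. The handle's middle is free on both sides.
- eye (a point): Centre of the hole of the pull eye on the tray's front: a loop of 5 mm dark steel wire lying level 45 mm above the bench, open up and down, hole 18 mm wide (y), 16 long (x). x axis points into the hood, z up. The pull bears on the front bar, 8 mm before this point; 8 mm behind it is the tray's front, 56 mm high. Starts 36 to 48 mm behind the hood's front edge, mid-opening within 3 mm.
- tray: Weight tray, loose, bare aluminium, 105 mm long (x), 126 wide, sides 28 high, 0.14 to 0.28 kg with 0.8 kg of weights in it. Origin: centre of its underside; x axis points into the hood. It slides on the bench top and drags with about 4 to 8 N. Ears at its back, 12 mm long, 150 wide over both, meet the travel stops.
- bay: Weight store: grey sheet-steel hood (4 mm) screwed to the bench, 170 mm deep (x), 164 wide (y; 204 with foot flanges), 110 high, 106 clear inside, open at the front and below. Origin: centre of its footprint, on the bench; x axis points from the open front to the back: the tray comes out along -x.
- mouth (a point): Middle of the hood's open front, 45 mm above the bench, 85 mm before the bay's origin. Just inside the side walls behind it sit two rigid steel travel stops (called stops), which also guide the tray with 2.5 mm play a side. They are set anew each time and not measured: the tray bears on them when the eye is somewhere between 42 and 86 mm before this point, to be felt.
- test_weight_1: Brass-coloured check weight with a knob, 38 mm wide, 65 high, 0.5 kg, standing loose in the tray behind its front. Origin: centre of its underside, z up.
- test_weight_2: Steel check weight with a knob, 29 mm wide, 49 high, 0.2 kg, in the middle of the same row. Origin: centre of its underside, z up.
- test_weight_3: Steel check weight with a knob, 23 mm wide, 39 high, 0.1 kg, in the same row. Origin: centre of its underside, z up.
- note_pad: Bystander: lined note pad, 144 x 101 x 20 mm, lying on top of the hood. Origin: centre of its underside.
- staples_box: Bystander: small red-orange cardboard box, 36 x 62 x 21 mm, on the bench to the right of the tray's way. Origin: centre of its underside.
- marker: Bystander: blue and white felt marker, 126 mm long, 18 thick, on the bench near the hook's rest. Origin: centre of its underside.

How it is judged:
By the outcome, as a careful person would: the job done as asked, in the order asked, and still so for the second after the job is handed in, with the robot touching nothing.
It also fails if it takes over 72 s, if anything falls off the work surface, if the arm or the gripper's body presses on something with over 40 N, if the wrist force passes 120 N, or if a joint passes its speed limit or range.

## Working session

There is one attempt and no reset: what is moved stays moved. The work goes in short steps, Python scripts to look and compute and a shell command to move; the robot and the scene stay as the last step left them, time stands still between calls to the robot, and variables do not carry over. Pictures are saved under pics/ and viewed, and the job is handed in when it is done.

```bash
ls; mkdir -p pics; python3 - <<'E'
from plant import bot,capture,calibration
import cv2
print(bot.get_state())
for n in ("scene","top","wrist"):
    im=capture(n); cv2.imwrite(f"pics/{n}0.png",im)
    print(n,calibration(n))
E
```

```text
pics
{'t': 0.0, 'joints': array([-1.17601755e+00,  3.20311469e-01,  1.56568977e+00, -7.45028225e-06,
        1.25742556e+00, -2.00039026e-02]), 'joint_velocities': array([ 0.00026528,  0.00118855, -0.00055705, -0.00100116, -0.00214325,
       -0.0008387 ]), 'tau': array([ 2.06383957e-03, -4.12465417e+01, -2.31970632e+01,  7.27993716e-02,
        4.54833987e-02, -1.42139929e-04]), 'ee_pos': array([ 0.23152769, -0.52579078,  0.23010487]), 'eef_rot': array([-5.13382573e-04,  8.37553572e-01, -5.46354439e-01, -7.59914296e-04]), 'wrist_force': array([-0.07024223,  0.63986135,  0.26013512]), 'ft_torque': array([-0.02925798, -0.02579525, -0.03037082]), 'grip_width': 0.9975011404079306}
scene {'camera_matrix': array([[401.76376795,   0.        , 323.75934116],
       [  0.        , 401.76376795, 205.42889397],
       [  0.        ,   0.        ,   1.        ]]), 'extrinsics': array([[-0.64745272,  0.26981298, -0.71274535, -0.04330121],
       [-0.76195759, -0.24760982,  0.59842294,  0.27620928],
       [-0.01502047,  0.93053228,  0.3659017 ,  0.42994818],
       [ 0.        ,  0.        ,  0.
[... 391 characters left out ...]
   [-2.30194652e-02,  1.94340789e-01,  9.80663939e-01,
         9.42458202e-01],
       [ 0.00000000e+00,  0.00000000e+00,  0.00000000e+00,
         1.00000000e+00]])}
wrist {'camera_matrix': array([[309.70691629,   0.        , 318.92432043],
       [  0.        , 309.70691629, 197.73920494],
       [  0.        ,   0.        ,   1.        ]]), 'hand_eye': array([[ 9.99999530e-01,  1.23449260e-04,  9.61644792e-04,
         9.05327469e-04],
       [ 3.86211404e-04, -9.60489996e-01, -2.78314245e-01,
        -7.79252689e-02],
       [ 8.89292514e-04,  2.78314486e-01, -9.60489592e-01,
        -1.53094543e-01],
       [ 0.00000000e+00,  0.00000000e+00,  0.00000000e+00,
         1.00000000e+00]])}
```

View pics/scene0.png

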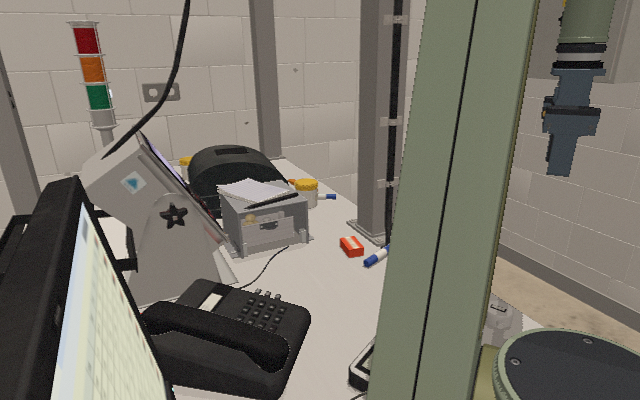

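View pics/top0.png

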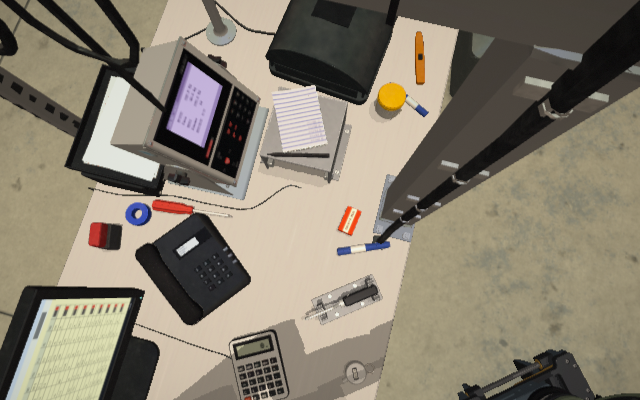

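View pics/wrist0.png

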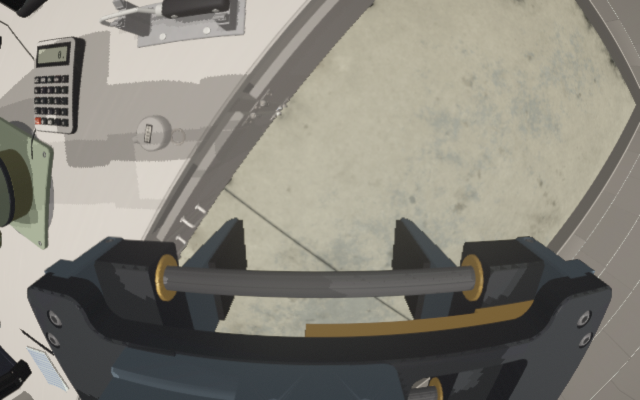

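```bash
cat > h.py <<'E'
import numpy as np, cv2
from scipy.spatial.transform import Rotation as R
from plant import bot,capture,calibration
def pose(s=None):
    s=s or bot.get_state(); q=s["eef_rot"]
    T=np.eye(4); T[:3,:3]=R.from_quat([q[1],q[2],q[3],q[0]]).as_matrix(); T[:3,3]=s["ee_pos"]; return T
def cam(n,T=None):
    c=calibration(n); K=c["camera_matrix"]
    E=c["extrinsics"] if n!="wrist" else T@c["hand_eye"]
    return K,E
def ray(n,px,T=None):
    K,E=cam(n,T); u=(px[0]-K[0,2])/K[0,0]; v=(px[1]-K[1,2])/K[1,1]
    if n=="wrist":
        r=np.hypot(u,v); s=np.sin(r)/max(r,1e-9); d=np.array([u*s,-v*s,-np.cos(r)])
    else: d=np.array([u,-v,-1.])
    d=E[:3,:3]@d; return E[:3,3],d/np.linalg.norm(d)
def atz(n,px,z,T=None):
    o,d=ray(n,px,T); return o+d*(z-o[2])/d[2]
def tri(*rays):
    A=np.zeros((3,3));b=np.zeros(3)
    for o,d in rays:
        P=np.eye(3)-np.outer(d,d);A+=P;b+=P@o
    p=np.linalg.solve(A,b)
    return p,[np.linalg.norm((np.eye(3)-np.outer(d,d))@(p-o)) for o,d in rays]
def proj(n,p,T=None):
    K,E=cam(n,T); q=np.linalg.inv(E)@np.append(p,1); x,y,z=q[0],-q[1],-q[2]
    if n=="wrist":
        rr=np.hypot(x,y); th=np.arctan2(rr,z); k=th/max(rr,1e-9)
        return np.array([K[0,0]*x*k+K[0,2],K[1,1]*y*k+K[1,2]])
    return np.array([K[0,0]*x/z+K[0,2],K[1,1]*y/z+K[1,2]])
def crop(im,x0,y0,x1,y1,k,name): cv2.imwrite(f"pics/{name}.png",cv2.resize(im[y0:y1,x0:x1],None,fx=k,fy=k,interpolation=cv2.INTER_CUBIC))
E
python3 - <<'E'
from h import *
np.set_printoptions(precision=4,suppress=True)
im=cv2.imread("pics/top0.png")
crop(im,290,260,400,340,7,"t_rest"); crop(im,240,70,370,220,4,"t_bay")
for n,p,z in [("handle",(360,294),.06),("rodend",(310,315),.07),("bayFL",(262,170),.11),("mark",(363,248),.01),("post",(385,180),0),("staple",(349,220),.02)]: print(n,atz("top",p,z))
E
```

```text
handle [ 0.3679 -0.3108  0.06  ]
rodend [ 0.3238 -0.2015  0.07  ]
bayFL [ 0.6365 -0.0943  0.11  ]
mark [ 0.472 -0.324  0.01 ]
post [ 0.6406 -0.3826  0.    ]
staple [ 0.5376 -0.291   0.02  ]
```

View pics/t_rest.png

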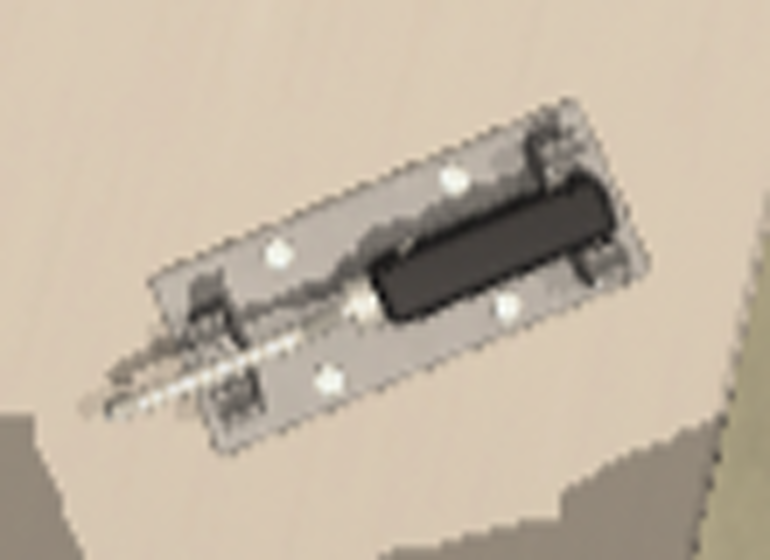

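View pics/t_bay.png

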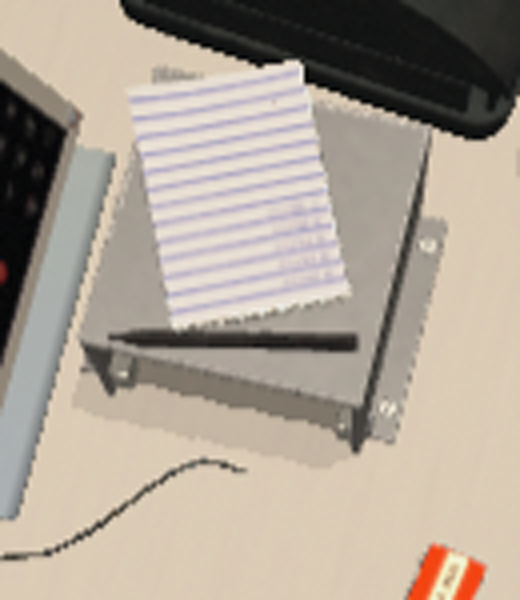

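```bash
python3 - <<'E'
from h import *
np.set_printoptions(precision=4,suppress=True)
im=cv2.imread("pics/scene0.png")
crop(im,200,160,340,265,5,"s_bay")
a=atz("top",(260.7,155.7),.11);b=atz("top",(330,171.2),.11);print(a,b,np.linalg.norm(a-b),(a+b)/2,np.degrees(np.arctan2(-(a-b)[0],(a-b)[1])))
h=atz("top",(290+490/7,260+250/7),.062);t=atz("top",(290+110/7,260+405/7),.07);print(h,t,np.degrees(np.arctan2((t-h)[1],(t-h)[0])))
E
```

```text
[ 0.6696 -0.0903  0.11  ] [ 0.6334 -0.245   0.11  ] 0.15888873704613268 [ 0.6515 -0.1677  0.11  ] -13.149830851887042
[ 0.3644 -0.3105  0.062 ] [ 0.3178 -0.1924  0.07  ] 111.5129764993247
```

View pics/s_bay.png

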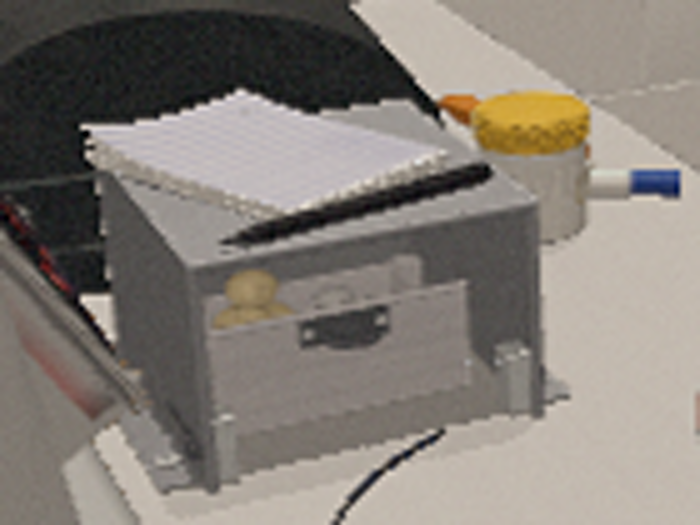

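```bash
cat >> h.py <<'E'
def Rt(yawx,pitch=0):
    "tool down, tool x at world yaw yawx deg, then pitch about tool x"
    c,s=np.cos(np.radians(yawx)),np.sin(np.radians(yawx))
    B=np.array([[c,s,0],[s,-c,0],[0,0,-1.]])
    return B@R.from_euler('x',pitch,degrees=True).as_matrix()
def plan(p,Rg,n=None,T=None):
    T=pose() if T is None else T; D=T[:3,:3].T@Rg; rv=R.from_matrix(D).as_rotvec(); d=np.array(p)-T[:3,3]
    m=max(int(np.ceil(max(np.linalg.norm(d)/.040,np.degrees(np.linalg.norm(rv))/7))),1); n=n or m
    print("n",n,"min",m,"tool d cm",np.round(T[:3,:3].T@d*100,2),"rv",np.round(np.degrees(rv),1))
    for i in range(n):
        M=T[:3,:3]@R.from_rotvec(rv*i/n).as_matrix()
        print(i,np.round(M.T@d/n*100,2),np.round(np.degrees(rv)/n,2))
E
python3 - <<'E'
from h import *
plan([.45,-.15,.27],Rt(-103.1)); 
E
```

```text
n 11 min 11 tool d cm [-25.61 -35.14  -3.93] rv [ 0.   0.1 36.9]
0 [-2.33 -3.19 -0.36] [0.   0.01 3.35]
1 [-2.51 -3.05 -0.36] [0.   0.01 3.35]
2 [-2.68 -2.9  -0.36] [0.   0.01 3.35]
3 [-2.85 -2.74 -0.36] [0.   0.01 3.35]
4 [-3.   -2.57 -0.36] [0.   0.01 3.35]
5 [-3.15 -2.39 -0.36] [0.   0.01 3.35]
6 [-3.28 -2.2  -0.36] [0.   0.01 3.35]
7 [-3.41 -2.   -0.36] [0.   0.01 3.35]
8 [-3.52 -1.8  -0.36] [0.   0.01 3.35]
9 [-3.62 -1.59 -0.36] [0.   0.01 3.35]
10 [-3.7  -1.38 -0.36] [0.   0.01 3.35]
```

```bash
python3 -m pendant '[{"hand":1,"slide":[-2.3,-3.2,-0.4],"dr":[0,0,3.4]},{"hand":1,"slide":[-2.5,-3.0,-0.4],"dr":[0,0,3.4]},{"hand":1,"slide":[-2.7,-2.9,-0.4],"dr":[0,0,3.4]},{"hand":1,"slide":[-2.8,-2.7,-0.4],"dr":[0,0,3.4]},{"hand":1,"slide":[-3.0,-2.6,-0.4],"dr":[0,0,3.4]},{"hand":1,"slide":[-3.1,-2.4,-0.4],"dr":[0,0,3.4]},{"hand":1,"slide":[-3.3,-2.2,-0.4],"dr":[0,0,3.4]},{"hand":1,"slide":[-3.4,-2.0,-0.4],"dr":[0,0,3.4]},{"hand":1,"slide":[-3.5,-1.8,-0.4],"dr":[0,0,3.4]},{"hand":1,"slide":[-3.6,-1.6,-0.4],"dr":[0,0,3.4]},{"hand":1,"slide":[-3.7,-1.4,-0.4],"dr":[0,0,3.4]}]'
python3 - <<'E'
from h import *
plan([.49,-.13,.14],Rt(-103.1,45)); 
E
```

```text
t: 1.07
ee_pos: [0.4612, -0.1462, 0.2713]
eef_rot: [-0.001, -0.6, 0.8, 0.003]
wrist_force: [0.0, -0.3, 0.1]
grip_width: 1.0
n 7 min 7 tool d cm [-2.34 -2.39 13.12] rv [45.4 -1.1 -3.1]
0 [-0.33 -0.34  1.87] [ 6.48 -0.16 -0.44]
1 [-0.33 -0.13  1.9 ] [ 6.48 -0.16 -0.44]
2 [-0.32  0.08  1.91] [ 6.48 -0.16 -0.44]
3 [-0.32  0.3   1.89] [ 6.48 -0.16 -0.44]
4 [-0.32  0.5   1.84] [ 6.48 -0.16 -0.44]
5 [-0.31  0.71  1.77] [ 6.48 -0.16 -0.44]
6 [-0.32  0.9   1.68] [ 6.48 -0.16 -0.44]
```

```bash
python3 -m pendant '[{"hand":1,"slide":[-0.3,-0.3,1.9],"dr":[6.5,0,-0.4]},{"hand":1,"slide":[-0.3,-0.1,1.9],"dr":[6.5,0,-0.4]},{"hand":1,"slide":[-0.3,0.1,1.9],"dr":[6.5,0,-0.4]},{"hand":1,"slide":[-0.3,0.3,1.9],"dr":[6.5,0,-0.4]},{"hand":1,"slide":[-0.3,0.5,1.8],"dr":[6.5,0,-0.4]},{"hand":1,"slide":[-0.3,0.7,1.8],"dr":[6.5,0,-0.4]},{"hand":1,"slide":[-0.3,0.9,1.7],"dr":[6.5,0,-0.4]},{"hand":1,"slide":[0,0,0],"dr":[0,0,0]}]'
cat > snap.py <<'E'
import sys
from h import *
T=pose(); im=capture("wrist"); cv2.imwrite(f"pics/{sys.argv[1]}.png",im); np.save(f"pics/{sys.argv[1]}.npy",T); print(np.round(T,4))
E
python3 snap.py w1
```

```text
t: 1.73
ee_pos: [0.4925, -0.1148, 0.1662]
eef_rot: [0.202, -0.595, 0.742, -0.233]
wrist_force: [1.4, -0.3, -0.2]
grip_width: 1.001
[[-0.2104 -0.7884  0.578   0.4925]
 [-0.9774  0.1835 -0.1053 -0.1148]
 [-0.0231 -0.5871 -0.8092  0.1662]
 [ 0.      0.      0.      1.    ]]
```

View pics/w1.png

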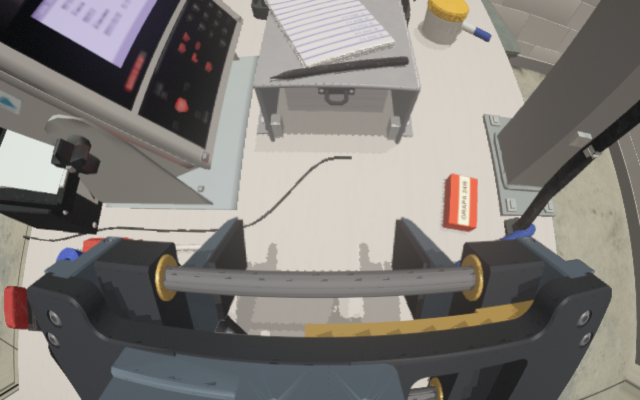

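```bash
python3 - <<'E'
from h import *
plan([.51,-.16,.12],Rt(-103.1,46)); 
E
```

```text
n 2 min 2 tool d cm [4.13 0.41 5.23] rv [10.2  1.6 -0.1]
0 [2.06 0.21 2.62] [ 5.09  0.8  -0.06]
1 [2.03 0.44 2.62] [ 5.09  0.8  -0.06]
```

```bash
python3 -m pendant '[{"hand":1,"slide":[2.0,0.2,2.6],"dr":[5,0.8,0]},{"hand":1,"slide":[2.0,0.4,2.6],"dr":[5,0.8,0]},{"hand":1,"slide":[0,0,0],"dr":[3,0,0]},{"hand":1,"slide":[0,0,0],"dr":[0,0,0]}]'
python3 snap.py w2
python3 - <<'E'
from h import *
im=cv2.imread("pics/w2.png"); crop(im,220,0,440,150,3.6,"w2c")
im=cv2.imread("pics/w1.png"); crop(im,250,60,430,150,4,"w1c")
E
```

```text
t: 2.12
ee_pos: [0.5025, -0.1053, 0.1646]
eef_rot: [0.233, -0.597, 0.73, -0.236]
wrist_force: [-0.7, -0.0, -0.3]
grip_width: 0.998
[[-0.1776 -0.7622  0.6225  0.5025]
 [-0.9823  0.1752 -0.0657 -0.1053]
 [-0.059  -0.6232 -0.7799  0.1646]
 [ 0.      0.      0.      1.    ]]
```

View pics/w2c.png

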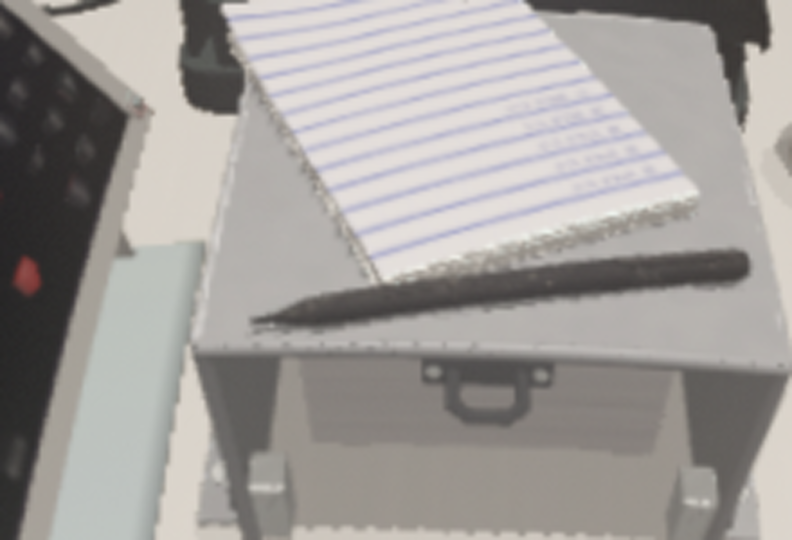

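View pics/w1c.png

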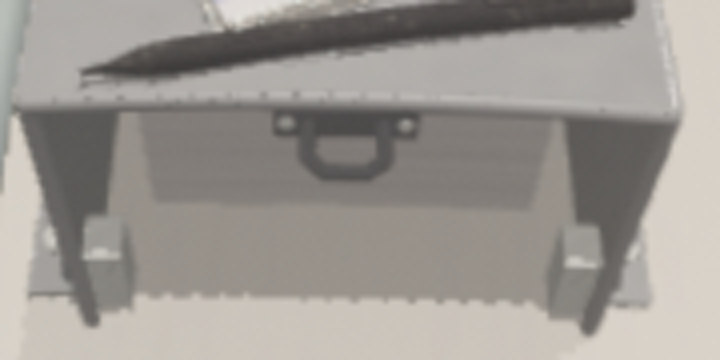

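```bash
python3 - <<'E'
from h import *
s=bot.get_state();print(s['joints'],s['t'])
# eye measure from w1,w2
T1=np.load("pics/w1.npy");T2=np.load("pics/w2.npy")
def both(a,b,n):
    a=(250+a[0]/4,60+a[1]/4);b=(220+b[0]/3.6,b[1]/3.6)
    print(n,tri(ray("wrist",a,T1),ray("wrist",b,T2)), atz("wrist",a,.045,T1),atz("wrist",b,.045,T2))
both((347,153),(487,397),"eye")
E
```

```text
[-0.30698847  0.07406877  2.29784088  0.88722618  0.16166226  0.62556336] 2.1667
eye (array([ 0.6820526 , -0.17486428,  0.05095981]), [np.float64(0.000489983244440469), np.float64(0.0004899832444404328)]) [ 0.68601318 -0.17628544  0.045     ] [ 0.68718074 -0.17607643  0.045     ]
```

```bash
python3 - <<'E'
from h import *
plan([.485,-.128,.085],Rt(-103.1,24)); 
E
```

```text
n 3 min 3 tool d cm [2.98 5.98 5.26] rv [-14.6   4.3   0.7]
0 [0.99 1.99 1.75] [-4.86  1.45  0.24]
1 [0.95 1.83 1.94] [-4.86  1.45  0.24]
2 [0.91 1.66 2.11] [-4.86  1.45  0.24]
```

```bash
python3 -m pendant '[{"hand":1,"slide":[0.5,1.0,0.9],"dr":[-2.4,0.7,0]},{"hand":1,"slide":[0.5,1.0,0.9],"dr":[-2.4,0.7,0]},{"hand":1,"slide":[0.5,1.0,0.9],"dr":[-2.4,0.7,0]},{"hand":1,"slide":[0.5,1.0,1.0],"dr":[-2.4,0.7,0]},{"hand":1,"slide":[0.5,0.9,1.0],"dr":[-2.4,0.7,0]},{"hand":1,"slide":[0.5,0.9,1.0],"dr":[-2.4,0.7,0]},{"hand":1,"slide":[0,0,0],"dr":[0,0,0]}]'
python3 snap.py w3
python3 - <<'E'
from h import *
s=bot.get_state();print(s['joints'],s['t'])
plan([.48,-.168,.075],Rt(-103.1,25)); 
E
```

```text
t: 2.75
ee_pos: [0.4854, -0.1365, 0.0893]
eef_rot: [0.123, -0.612, 0.763, -0.17]
wrist_force: [-0.4, -0.4, -0.8]
grip_width: 0.999
[[-0.2213 -0.8913  0.3958  0.4854]
 [-0.975   0.1941 -0.1081 -0.1365]
 [ 0.0195 -0.4098 -0.912   0.0893]
 [ 0.      0.      0.      1.    ]]
[-0.30747108  0.21659203  2.23569022  0.06769721  0.26452395  1.42063543] 2.8
n 1 min 1 tool d cm [3.19 0.54 1.49] rv [ 0.6 -0.8  0.7]
0 [3.19 0.54 1.49] [ 0.63 -0.85  0.75]
```

View pics/w3.png

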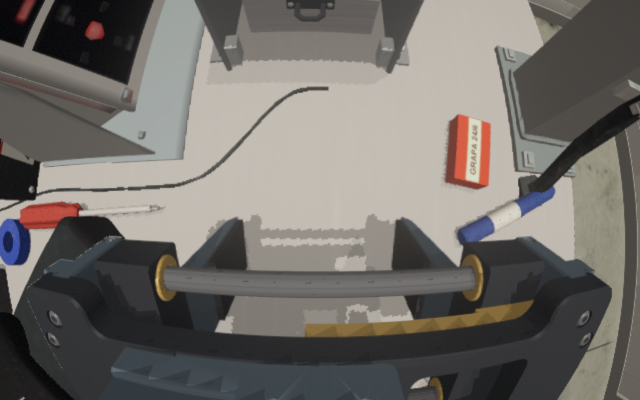

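```bash
python3 -m pendant '[{"hand":1,"slide":[-0.5,0.6,-0.5],"dr":[0,0,0]},{"hand":1,"slide":[-0.5,0.6,-0.5],"dr":[0,0,0]},{"hand":1,"slide":[-0.5,0.6,-0.5],"dr":[0,0,0]},{"hand":1,"slide":[-0.5,0.6,-0.5],"dr":[0,0,0]},{"hand":1,"slide":[-0.5,0.6,0],"dr":[0,0,0]},{"hand":1,"slide":[0,0,0],"dr":[0,0,0]}]'
python3 snap.py w4
python3 -m pendant '[{"hand":1,"slide":[1,0,0],"dr":[0,0,0]},{"hand":1,"slide":[1.5,0,0],"dr":[0,0,0]},{"hand":1,"slide":[1.5,0,0],"dr":[0,0,0]},{"hand":1,"slide":[1.5,0,0],"dr":[0,0,0]},{"hand":1,"slide":[1,0,0],"dr":[0,0,0]},{"hand":1,"slide":[0,0,0],"dr":[0,0,0]}]'
python3 snap.py w5
python3 - <<'E'
from h import *
for n in("w4","w5"):
  im=cv2.imread(f"pics/{n}.png"); crop(im,200,0,420,110,3.6,n+"c")
E
```

```text
t: 3.3
ee_pos: [0.4604, -0.1057, 0.1021]
eef_rot: [0.128, -0.61, 0.762, -0.178]
wrist_force: [-0.6, -0.0, -0.3]
grip_width: 1.0
[[-0.2243 -0.8833  0.4116  0.4604]
 [-0.9742  0.1934 -0.116  -0.1057]
 [ 0.0229 -0.427  -0.904   0.1021]
 [ 0.      0.      0.      1.    ]]
t: 3.85
ee_pos: [0.4521, -0.1748, 0.1104]
eef_rot: [0.131, -0.61, 0.759, -0.186]
wrist_force: [-0.6, 0.6, 0.7]
grip_width: 0.998
[[-0.2224 -0.8769  0.4261  0.4521]
 [-0.9746  0.1877 -0.1222 -0.1748]
 [ 0.0272 -0.4424 -0.8964  0.1104]
 [ 0.      0.      0.      1.    ]]
```

View pics/w4c.png

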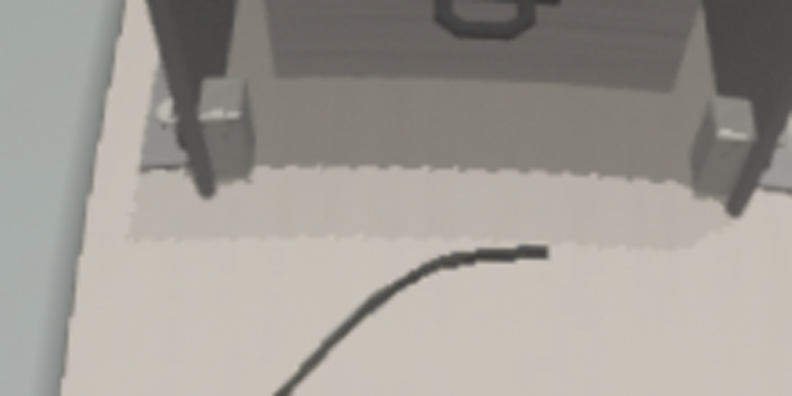

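View pics/w5c.png

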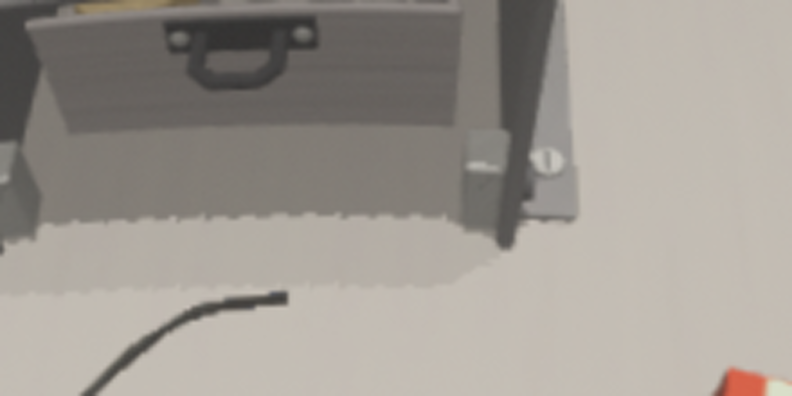

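```bash
python3 - <<'E'
from h import *
np.set_printoptions(precision=4,suppress=True)
cr={"w1":(250,60,4),"w2":(220,0,3.6),"w4":(200,0,3.6),"w5":(200,0,3.6)}
def px(n,p): c=cr[n]; return (c[0]+p[0]/c[2],c[1]+p[1]/c[2])
def m(name,**k):
    rs=[ray("wrist",px(n,p),np.load(f"pics/{n}.npy")) for n,p in k.items()]
    print(name,*tri(*rs))
m("bar",w1=(347,175),w2=(487,418),w5=(237,82))
m("bar45",w4=(485,28),w5=(237,82))
m("bar all",w1=(347,175),w2=(487,418),w4=(485,28),w5=(237,82))
m("trayL",w1=(155,203),w2=(316,440),w4=(275,76),w5=(68,132))
m("trayR",w1=(531,210),w2=(655,455),w4=(670,92),w5=(455,126))
m("wallL",w1=(92,322),w4=(207,193))
m("wallR",w1=(590,330),w4=(735,212),w5=(506,245))
m("screwL",w1=(285,125),w2=(433,373),w5=(180,38))
m("screwR",w1=(405,126),w2=(541,376),w5=(303,35))
T=np.load("pics/w5.npy")
print(atz("wrist",px("w5",(237,82)),.045,T),atz("wrist",px("w5",(237,57)),.045,T))
E
```

```text
bar [ 0.6818 -0.1751  0.0407] [np.float64(0.0005051490916505887), np.float64(0.00033549771788711063), np.float64(0.0005082687840598861)]
bar45 [ 0.6824 -0.1754  0.0415] [np.float64(0.0004826863711287643), np.float64(0.0004826863711287706)]
bar all [ 0.6804 -0.1748  0.043 ] [np.float64(0.000695067318234221), np.float64(0.0005099714692934059), np.float64(0.0008792504523256926), np.float64(0.0005792331444180287)]
trayL [ 0.7129 -0.119   0.0027] [np.float64(0.0005977545964621157), np.float64(0.0009153691118228143), np.float64(0.0005421486497995679), np.float64(0.0002677782952664143)]
trayR [ 0.6852 -0.2409 -0.0011] [np.float64(0.00020628468425398167), np.float64(0.0009074627117233966), np.float64(0.0007958202642996552), np.float64(0.00022495170900946334)]
wallL [ 0.6729 -0.0913  0.0006] [np.float64(8.685794083125478e-05), np.float64(8.685794083121138e-05)]
wallR [ 0.637  -0.2454 -0.0022] [np.float64(0.00030282563532726687), np.float64(1.529908120245137e-05), np.float64(0.0002936002716683248)]
screwL [ 0.7027 -0.1614  0.0431] [np.float64(0.0004552506084836498), np.float64(0.0001814641870225159), np.float64(0.00063289083396841)]
screwR [ 0.6944 -0.1964  0.0428] [np.float64(0.00011145988063479748), np.float64(7.631965755997946e-05), np.float64(0.00014911193903656506)]
[ 0.6784 -0.1754  0.045 ] [ 0.6884 -0.1768  0.045 ]
```

```bash
python3 - <<'E'
from h import *
T=np.eye(4);
plan([.42,-.22,.22],Rt(-80)); 
print(bot.get_state()['joints'])
for p in [(378,240),(388,175),(413,240)]: print(atz("top",p,0))
E
```

```text
n 5 min 5 tool d cm [  5.47  -2.89 -10.64] rv [-25.6  -6.7 -22.1]
0 [ 1.09 -0.58 -2.13] [-5.12 -1.35 -4.41]
1 [ 1.08 -0.3  -2.19] [-5.12 -1.35 -4.41]
2 [ 1.04 -0.02 -2.23] [-5.12 -1.35 -4.41]
3 [ 0.98  0.26 -2.24] [-5.12 -1.35 -4.41]
4 [ 0.89  0.53 -2.23] [-5.12 -1.35 -4.41]
[-0.4377676   0.14796818  2.27152064  0.25945701  0.27693903  1.11695584]
[ 0.49196099 -0.36135678  0.        ]
[ 0.65336815 -0.39039857  0.        ]
[ 4.92136185e-01 -4.45154228e-01 -1.11022302e-16]
```

```bash
python3 -m pendant '[{"hand":1,"slide":[1.1,-0.6,-2.1],"dr":[-5,-1.3,-4.4]},{"hand":1,"slide":[1.1,-0.3,-2.2],"dr":[-5,-1.3,-4.4]},{"hand":1,"slide":[1.0,0,-2.2],"dr":[-5,-1.3,-4.4]},{"hand":1,"slide":[1,0.3,-2.2],"dr":[-5,-1.3,-4.4]},{"hand":1,"slide":[0.9,0.5,-2.2],"dr":[-5,-1.3,-4.4]},{"hand":1,"slide":[0,0,0],"dr":[0,0,0]}]'
python3 - <<'E'
from h import *
plan([.364,-.31,.2],Rt(21.5)); 
print(bot.get_state()['joints'])
E
```

```text
t: 4.4
ee_pos: [0.4135, -0.2187, 0.2188]
eef_rot: [0.004, 0.766, -0.643, 0.001]
wrist_force: [1.5, -0.4, 0.1]
grip_width: 0.995
n 15 min 15 tool d cm [8.13 6.44 1.96] rv [   0.5   -0.  -101.6]
0 [0.54 0.43 0.13] [ 0.03 -0.   -6.77]
1 [0.49 0.49 0.13] [ 0.03 -0.   -6.77]
2 [0.43 0.54 0.13] [ 0.03 -0.   -6.77]
3 [0.36 0.59 0.13] [ 0.03 -0.   -6.77]
4 [0.29 0.63 0.13] [ 0.03 -0.   -6.77]
5 [0.21 0.66 0.13] [ 0.03 -0.   -6.77]
6 [0.13 0.68 0.13] [ 0.03 -0.   -6.77]
7 [0.05 0.69 0.13] [ 0.03 -0.   -6.77]
8 [-0.03  0.69  0.13] [ 0.03 -0.   -6.77]
9 [-0.11  0.68  0.13] [ 0.03 -0.   -6.77]
10 [-0.19  0.66  0.13] [ 0.03 -0.   -6.77]
11 [-0.27  0.64  0.13] [ 0.03 -0.   -6.77]
12 [-0.34  0.6   0.13] [ 0.03 -0.   -6.77]
13 [-0.41  0.56  0.13] [ 0.03 -0.   -6.77]
14 [-0.47  0.5   0.13] [ 0.03 -0.   -6.77]
[-0.50596352  0.15958719  1.81529916 -0.00821604  1.16622733  0.89475946]
```

```bash
python3 -m pendant '[{"hand":1,"slide":[0.6,0.6,0.2],"dr":[0,0,-7]},{"hand":1,"slide":[0.6,0.6,0.2],"dr":[0,0,-7]},{"hand":1,"slide":[0.5,0.7,0.2],"dr":[0,0,-7]},{"hand":1,"slide":[0.4,0.7,0.2],"dr":[0,0,-7]},{"hand":1,"slide":[0.3,0.8,0.2],"dr":[0,0,-7]},{"hand":1,"slide":[0.2,0.8,0.2],"dr":[0,0,-7]},{"hand":1,"slide":[0.1,0.8,0.2],"dr":[0,0,-7]},{"hand":1,"slide":[0,0.8,0.1],"dr":[0,0,-7]},{"hand":1,"slide":[-0.2,0.8,0.1],"dr":[0,0,-7]},{"hand":1,"slide":[-0.3,0.7,0.1],"dr":[0,0,-7]},{"hand":1,"slide":[-0.4,0.6,0.1],"dr":[0,0,-7]},{"hand":1,"slide":[-0.5,0.5,0.1],"dr":[0,0,-7]}]'
python3 -m pendant '[{"hand":1,"slide":[0,0,0],"dr":[0,0,-7]},{"hand":1,"slide":[0,0,0],"dr":[0,0,-7]},{"hand":1,"slide":[0,0,0],"dr":[0,0,-3]},{"hand":1,"slide":[0,0,0],"dr":[0,0,0]}]'
python3 snap.py w6
```

```text
t: 5.4
ee_pos: [0.3601, -0.2959, 0.1945]
eef_rot: [0.009, 0.999, 0.052, 0.0]
wrist_force: [-0.0, 0.4, 0.2]
grip_width: 1.002
t: 5.73
ee_pos: [0.3581, -0.2939, 0.1912]
eef_rot: [0.009, 0.979, 0.203, -0.002]
wrist_force: [0.4, 0.3, -0.6]
grip_width: 1.0
[[ 9.172e-01  3.984e-01 -6.000e-04  3.581e-01]
 [ 3.983e-01 -9.171e-01 -1.910e-02 -2.939e-01]
 [-8.100e-03  1.730e-02 -9.998e-01  1.912e-01]
 [ 0.000e+00  0.000e+00  0.000e+00  1.000e+00]]
```

View pics/w6.png

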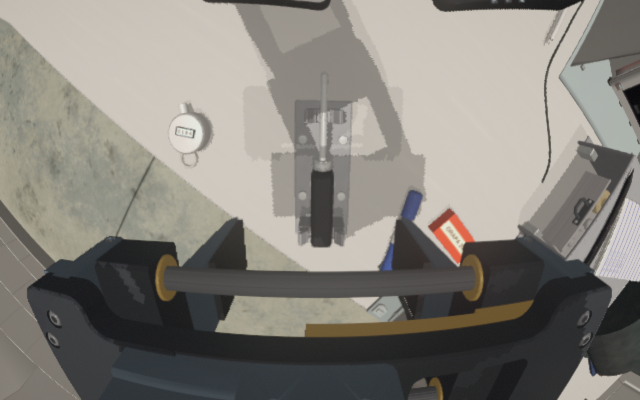

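```bash
python3 -m pendant '[{"hand":1,"slide":[-1,0,0],"dr":[0,0,0]},{"hand":1,"slide":[-1.5,0,0],"dr":[0,0,0]},{"hand":1,"slide":[-1.5,0,0],"dr":[0,0,0]},{"hand":1,"slide":[-1,0,0],"dr":[0,0,0]},{"hand":1,"slide":[0,0,0],"dr":[0,0,0]}]'
python3 snap.py w7
python3 - <<'E'
from h import *
im=cv2.imread("pics/w6.png"); crop(im,260,60,400,260,3,"w6c")
im=cv2.imread("pics/w7.png"); crop(im,340,60,480,260,3,"w7c")
E
```

```text
t: 6.2
ee_pos: [0.3088, -0.3129, 0.1902]
eef_rot: [0.009, 0.98, 0.2, -0.003]
wrist_force: [0.4, 0.4, -0.0]
grip_width: 1.001
[[ 0.9197  0.3927 -0.0021  0.3088]
 [ 0.3926 -0.9195 -0.0197 -0.3129]
 [-0.0096  0.0173 -0.9998  0.1902]
 [ 0.      0.      0.      1.    ]]
```

View pics/w6c.png

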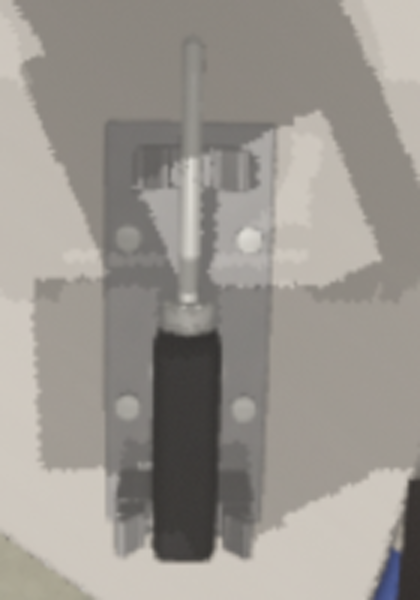

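View pics/w7c.png

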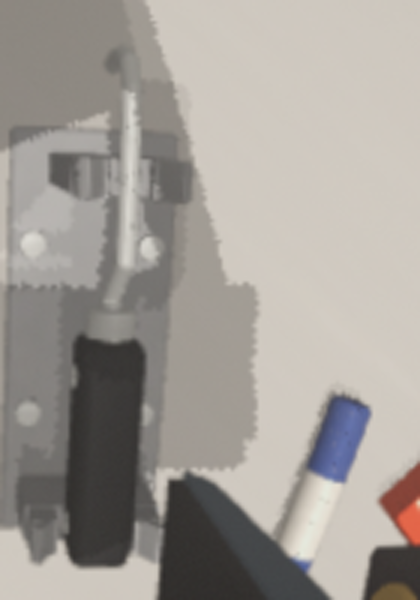

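```bash
python3 - <<'E'
from h import *
np.set_printoptions(precision=4,suppress=True)
T6,T7=np.load("pics/w6.npy"),np.load("pics/w7.npy")
def m(n,a,b):
    a=(260+a[0]/3,60+a[1]/3);b=(340+b[0]/3,60+b[1]/3)
    p=tri(ray("wrist",a,T6),ray("wrist",b,T7));print(n,*p);return p[0]
fr=m("front R top",(221,333),(145,345)); rr=m("rear R top",(214,557),(130,562))
c=m("collar",(190,300),(112,303)); r=m("rod start",(191,256),(127,265)); e=m("rod end",(194,42),(124,52))
fl=atz("wrist",(260+153/3,60+333/3),.062,T6);f2=atz("wrist",(260+221/3,60+333/3),.062,T6)
r1=atz("wrist",(260+155/3,60+557/3),.062,T6);r2=atz("wrist",(260+214/3,60+557/3),.062,T6)
f=(fl+f2)/2;b=(r1+r2)/2
print("w6@z62",f,b,(f+b)/2,np.linalg.norm(f-b),np.linalg.norm(fl-f2),np.degrees(np.arctan2(*(f-b)[[1,0]])))
g=atz("wrist",(260+194/3,60+45/3),.072,T6);print(g,np.linalg.norm(g-(f+b)/2),np.degrees(np.arctan2(*(g-b)[[1,0]])))
E
```

```text
front R top [ 0.3618 -0.2727  0.0556] [np.float64(0.0007016973131770645), np.float64(0.0007016973131771142)]
rear R top [ 0.3904 -0.3419  0.0609] [np.float64(7.012781408277567e-05), np.float64(7.012781408276156e-05)]
collar [ 0.3488 -0.267   0.0467] [np.float64(0.0007534721091928555), np.float64(0.00075347210919276)]
rod start [ 0.3423 -0.2518  0.0691] [np.float64(2.683597675064735e-05), np.float64(2.6835976750684887e-05)]
rod end [ 0.3173 -0.1918  0.0537] [np.float64(1.1094766760001814e-05), np.float64(1.1094766760047644e-05)]
w6@z62 [ 0.3512 -0.275   0.062 ] [ 0.381  -0.3453  0.062 ] [ 0.3661 -0.3102  0.062 ] 0.0763676617685771 0.021017421891173973 113.02268875591732
[ 0.3182 -0.1944  0.072 ] 0.1256989476458284 112.60864559339777
```

```bash
python3 - <<'E'
from h import *
plan([.366,-.3105,.12],Rt(22.8)); 
E
```

```text
n 3 min 3 tool d cm [5.35 1.89 7.02] rv [1.  0.5 0.3]
0 [1.78 0.63 2.34] [0.33 0.17 0.11]
1 [1.78 0.64 2.34] [0.33 0.17 0.11]
2 [1.77 0.65 2.34] [0.33 0.17 0.11]
```

```bash
python3 -m pendant '[{"hand":0.4,"slide":[1.3,0.5,1.7],"dr":[0.3,0.1,0]},{"hand":0.4,"slide":[1.3,0.5,1.7],"dr":[0.3,0.1,0]},{"hand":0.4,"slide":[1.3,0.5,1.7],"dr":[0.3,0.1,0]},{"hand":0.4,"slide":[1.3,0.5,1.7],"dr":[0.3,0.1,0]},{"hand":0.4,"slide":[0,0,0],"dr":[0,0,0]}]'
python3 - <<'E'
from h import *
plan([.366,-.3105,.048],Rt(22.8)); 
E
```

```text
t: 6.67
ee_pos: [0.3693, -0.313, 0.122]
eef_rot: [0.002, 0.98, 0.197, 0.002]
wrist_force: [0.2, 0.4, -0.3]
grip_width: 0.705
n 2 min 2 tool d cm [-0.23 -0.38  7.39] rv [ 0.2 -0.2 -0.1]
0 [-0.12 -0.19  3.7 ] [ 0.1  -0.08 -0.04]
1 [-0.11 -0.19  3.7 ] [ 0.1  -0.08 -0.04]
```

```bash
python3 -m pendant '[{"hand":0.2,"slide":[-0.1,-0.2,1.3],"dr":[0,0,0]},{"hand":0.2,"slide":[-0.1,-0.1,1.4],"dr":[0,0,0]},{"hand":0.2,"slide":[0,0,1.4],"dr":[0,0,0]},{"hand":0.2,"slide":[0,0,1.3],"dr":[0,0,0]},{"hand":0.2,"slide":[0,0,0.8],"dr":[0,0,0]},{"hand":0.2,"slide":[0,0,0],"dr":[0,0,0]}]'
python3 snap.py w8
python3 - <<'E'
from h import *
plan([.366,-.3105,.048],Rt(22.8)); 
E
```

```text
t: 7.17
ee_pos: [0.3686, -0.3114, 0.0602]
eef_rot: [0.003, 0.98, 0.197, 0.003]
wrist_force: [-0.5, 0.5, 1.1]
grip_width: 0.603
[[ 0.9221  0.3869  0.0066  0.3686]
 [ 0.387  -0.9221 -0.0052 -0.3114]
 [ 0.0041  0.0073 -1.      0.0602]
 [ 0.      0.      0.      1.    ]]
n 1 min 1 tool d cm [-0.23 -0.23  1.28] rv [ 0.5 -0.3 -0. ]
0 [-0.23 -0.23  1.28] [ 0.48 -0.26 -0.04]
```

View pics/w8.png

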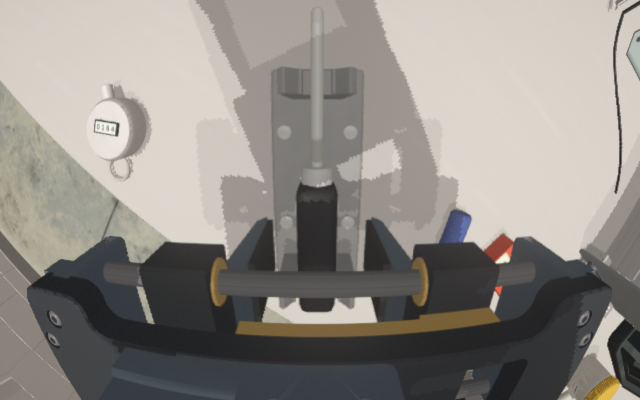

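```bash
python3 - <<'E'
from h import *
T=np.load("pics/w8.npy")
for p,z in [((317,186),.062),((317,310),.062),((317,11),.07),((300,230),.062),((337,230),.062)]:
    q=atz("wrist",p,z,T); print(q, (np.linalg.inv(T)@np.append(q,1))[:3])
E
```

```text
[ 0.35117226 -0.27479682  0.062     ] [-0.00190044 -0.04047086 -0.00211555]
[ 0.38047641 -0.34518165  0.062     ] [-0.00211562  0.03576824 -0.00155868]
[ 0.31836582 -0.19639604  0.07      ] [-0.00178024 -0.12539793 -0.01073666]
[ 0.35209863 -0.30027052  0.062     ] [-0.01090356 -0.01662359 -0.00197777]
[ 0.37007528 -0.29277116  0.062     ] [ 0.00857443 -0.01658298 -0.00189813]
```

```bash
python3 -m pendant '[{"hand":0,"slide":[-0.1,-0.1,0.5],"dr":[0.2,-0.1,0]},{"hand":0,"slide":[-0.1,-0.1,0.5],"dr":[0.2,-0.1,0]},{"hand":-0.2,"slide":[0,0,0.2],"dr":[0,0,0]},{"hand":-0.2,"slide":[0,0,0],"dr":[0,0,0]}]'
python3 - <<'E'
from h import *
plan([.3659,-.3099,.048],Rt(22.8)); 
E
```

```text
t: 7.55
ee_pos: [0.3674, -0.3119, 0.0505]
eef_rot: [0.002, 0.98, 0.197, 0.002]
wrist_force: [-0.9, 0.3, -0.0]
grip_width: 0.408
n 1 min 1 tool d cm [-0.06 -0.24  0.25] rv [ 0.3 -0.2 -0.1]
0 [-0.06 -0.24  0.25] [ 0.31 -0.17 -0.06]
```

```bash
python3 -m pendant '[{"hand":-0.2,"slide":[-0.1,-0.3,0.3],"dr":[0.2,-0.1,0]},{"hand":-0.2,"slide":[-0.1,-0.1,0.1],"dr":[0,0,0]},{"hand":-0.2,"slide":[0,0,0],"dr":[0,0,0]}]'
python3 -m pendant '[{"hand":-1,"slide":[0,0,0],"dr":[0,0,0]},{"hand":-1,"slide":[0,0,0],"dr":[0,0,0]},{"hand":-1,"slide":[0,0,0],"dr":[0,0,0]},{"hand":-1,"slide":[0,0,0],"dr":[0,0,0]},{"hand":-1,"slide":[0,0,0],"dr":[0,0,0]},{"hand":-1,"slide":[0,0,0],"dr":[0,0,0]}]'
python3 snap.py w9
```

```text
t: 7.8
ee_pos: [0.364, -0.309, 0.0467]
eef_rot: [0.001, 0.98, 0.197, 0.001]
wrist_force: [0.6, -0.0, -0.3]
grip_width: 0.4
t: 8.3
ee_pos: [0.364, -0.309, 0.0468]
eef_rot: [0.001, 0.98, 0.197, 0.001]
wrist_force: [0.7, 0.4, -0.1]
grip_width: 0.24
[[ 0.9223  0.3864  0.0028  0.364 ]
 [ 0.3864 -0.9223 -0.0021 -0.309 ]
 [ 0.0018  0.003  -1.      0.0468]
 [ 0.      0.      0.      1.    ]]
```

View pics/w9.png

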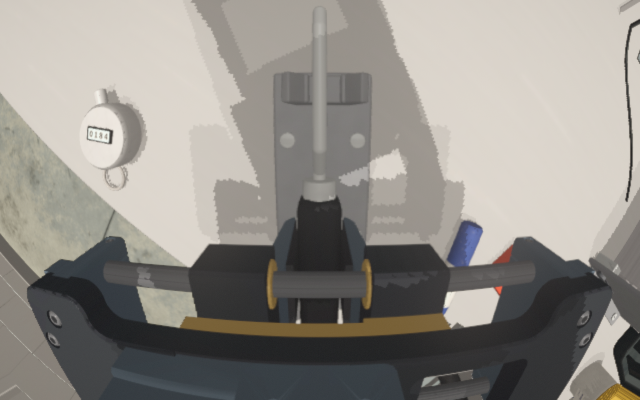

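```bash
python3 -m pendant '[{"hand":-1,"slide":[0,0,-0.5],"dr":[0,0,0]},{"hand":-1,"slide":[0,0,-1.0],"dr":[0,0,0]},{"hand":-1,"slide":[0,0,-1.5],"dr":[0,0,0]},{"hand":-1,"slide":[0,0,-2],"dr":[0,0,0]},{"hand":-1,"slide":[0,0,-2.5],"dr":[0,0,0]},{"hand":-1,"slide":[0,0,-2.0],"dr":[0,0,0]},{"hand":-1,"slide":[0,0,-1.0],"dr":[0,0,0]},{"hand":-1,"slide":[0,0,0],"dr":[0,0,0]}]'
python3 snap.py w10
python3 - <<'E'
from h import *
T=np.load("pics/w9.npy")
for p,z in [((319,197),.062),((319,10),.07)]:
    q=atz("wrist",p,z,T); print(q, (np.linalg.inv(T)@np.append(q,1))[:3])
T=pose(); T2=T.copy()
plan([.43,-.12,.15],Rt(-103.1))
E
```

```text
t: 9.02
ee_pos: [0.3622, -0.3076, 0.1566]
eef_rot: [-0.001, 0.98, 0.197, -0.001]
wrist_force: [-0.2, 0.3, -1.8]
grip_width: 0.239
[[ 0.9222  0.3866 -0.0018  0.3622]
 [ 0.3867 -0.9222  0.0016 -0.3076]
 [-0.001  -0.0021 -1.      0.1566]
 [ 0.      0.      0.      1.    ]]
[ 0.34827305 -0.27379649  0.062     ] [-0.00089882 -0.03849768 -0.01531562]
[ 0.31617159 -0.19713572  0.07      ] [-0.00087324 -0.12158409 -0.02356337]
n 18 min 18 tool d cm [ 13.52 -14.63   0.6 ] rv [ -0.    0.2 125.8]
0 [ 0.75 -0.81  0.03] [-0.    0.01  6.99]
1 [ 0.65 -0.9   0.03] [-0.    0.01  6.99]
2 [ 0.53 -0.97  0.03] [-0.    0.01  6.99]
3 [ 0.41 -1.03  0.03] [-0.    0.01  6.99]
4 [ 0.28 -1.07  0.03] [-0.    0.01  6.99]
5 [ 0.15 -1.1   0.03] [-0.    0.01  6.99]
6 [ 0.02 -1.11  0.03] [-0.    0.01  6.99]
7 [-0.12 -1.1   0.03] [-0.    0.01  6.99]
8 [-0.25 -1.08  0.03] [-0.    0.01  6.99]
9 [-0.38 -1.04  0.03] [-0.    0.01  6.99]
10 [-0.51 -0.98  0.03] [-0.    0.01  6.99]
11 [-0.62 -0.92  0.03] [-0.    0.01  6.99]
12 [-0.73 -0.83  0.03] [-0.    0.01  6.99]
13 [-0.82 -0.74  0.03] [-0.    0.01  6.99]
14 [-0.91 -0.63  0.03] [-0.    0.01  6.99]
15 [-0.98 -0.52  0.03] [-0.    0.01  6.99]
16 [-1.03 -0.39  0.03] [-0.    0.01  6.99]
17 [-1.07 -0.27  0.03] [-0.    0.01  6.99]
```

View pics/w10.png

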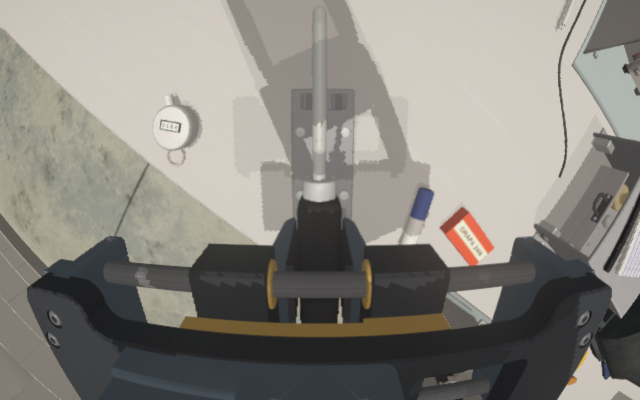

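```bash
python3 - <<'E'
from h import *
np.set_printoptions(precision=4,suppress=True)
T1,T3,T4=[np.load(f"pics/w{i}.npy") for i in (1,3,4)]
print(atz("wrist",(230,14),.01,T4),atz("wrist",(217,108),.01,T4))
print(tri(ray("wrist",(207,160),T1),ray("wrist",(131,95),T3)))
print(tri(ray("wrist",(207,160),T1),ray("top",(228,187))))
B=np.array([.655,-.1684]);ex=np.array([.974,-.227]);ey=np.array([.227,.974])
for p in ([.5709,-.1508],[.45,-.123]): print(p,(np.array(p)-B)@ex,(np.array(p)-B)@ey)
E
python3 -m pendant '[{"hand":-1,"slide":[0.7,-0.8,0],"dr":[0,0,7]},{"hand":-1,"slide":[0.6,-0.9,0],"dr":[0,0,7]},{"hand":-1,"slide":[0.5,-1.0,0],"dr":[0,0,7]},{"hand":-1,"slide":[0.4,-1.0,0],"dr":[0,0,7]},{"hand":-1,"slide":[0.3,-1.0,0],"dr":[0,0,7]},{"hand":-1,"slide":[0.1,-1.1,0],"dr":[0,0,7]},{"hand":-1,"slide":[0,-1.1,0],"dr":[0,0,7]},{"hand":-1,"slide":[-0.1,-1.1,0],"dr":[0,0,7]},{"hand":-1,"slide":[-0.3,-1.0,0],"dr":[0,0,7]},{"hand":-1,"slide":[-0.4,-1.0,0],"dr":[0,0,7]}]'
python3 - <<'E'
from h import *
plan([.43,-.12,.15],Rt(-103))
E
```

```text
[ 0.7343 -0.0667  0.01  ] [ 0.6137 -0.0415  0.01  ]
(array([ 0.6152, -0.0307,  0.0897]), [np.float64(0.0013861164299892649), np.float64(0.0013861164299891616)])
(array([ 0.598 , -0.0301,  0.1147]), [np.float64(0.008455372971561249), np.float64(0.00845537297156129)])
[0.5709, -0.1508] -0.08590860000000007 -0.001948300000000012
[0.45, -0.123] -0.20997580000000002 -0.002315400000000012
t: 9.9
ee_pos: [0.3925, -0.1988, 0.1457]
eef_rot: [-0.001, 0.91, -0.415, -0.012]
wrist_force: [1.1, 0.1, -1.8]
grip_width: 0.24
n 8 min 8 tool d cm [-3.5  -7.99 -0.41] rv [ 1.   1.  53.9]
0 [-0.44 -1.   -0.05] [0.12 0.13 6.74]
1 [-0.55 -0.94 -0.05] [0.12 0.13 6.74]
2 [-0.66 -0.87 -0.05] [0.12 0.13 6.74]
3 [-0.76 -0.79 -0.05] [0.12 0.13 6.74]
4 [-0.84 -0.69 -0.05] [0.12 0.13 6.74]
5 [-0.92 -0.59 -0.05] [0.12 0.13 6.74]
6 [-0.98 -0.48 -0.05] [0.12 0.13 6.74]
7 [-1.03 -0.36 -0.05] [0.12 0.13 6.74]
```

```bash
python3 -m pendant '[{"hand":-1,"slide":[-0.4,-1.0,0],"dr":[0.1,0.1,6.7]},{"hand":-1,"slide":[-0.5,-0.9,0],"dr":[0.1,0.1,6.7]},{"hand":-1,"slide":[-0.7,-0.9,0],"dr":[0.1,0.1,6.7]},{"hand":-1,"slide":[-0.8,-0.8,0],"dr":[0.1,0.1,6.7]},{"hand":-1,"slide":[-0.8,-0.7,0],"dr":[0.1,0.1,6.7]},{"hand":-1,"slide":[-0.9,-0.6,0],"dr":[0.1,0.1,6.7]},{"hand":-1,"slide":[-1,-0.5,0],"dr":[0.1,0.1,6.7]},{"hand":-1,"slide":[-1,-0.4,0],"dr":[0.1,0.1,6.7]},{"hand":-1,"slide":[0,0,0],"dr":[0,0,0]}]'
python3 snap.py w11
python3 - <<'E'
from h import *
im=capture("top"); cv2.imwrite("pics/top1.png",im); crop(im,230,80,390,280,3,"top1c")
plan([.453,-.1236,.085],Rt(-103))
E
```

```text
t: 10.65
ee_pos: [0.4267, -0.1131, 0.1351]
eef_rot: [-0.007, -0.605, 0.796, 0.012]
wrist_force: [-0.4, 0.2, -1.4]
grip_width: 0.242
[[-0.2673 -0.9633 -0.0255  0.4267]
 [-0.9636  0.2671  0.0109 -0.1131]
 [-0.0037  0.0275 -0.9996  0.1351]
 [ 0.      0.      0.      1.    ]]
n 2 min 2 tool d cm [ 0.22 -3.    4.93] rv [ 1.6  0.2 -2.2]
0 [ 0.11 -1.5   2.47] [ 0.8   0.1  -1.11]
1 [ 0.13 -1.46  2.49] [ 0.8   0.1  -1.11]
```

View pics/w11.png

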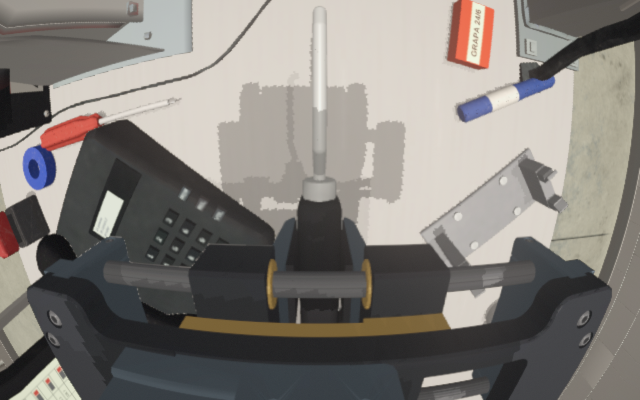

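View pics/top1c.png

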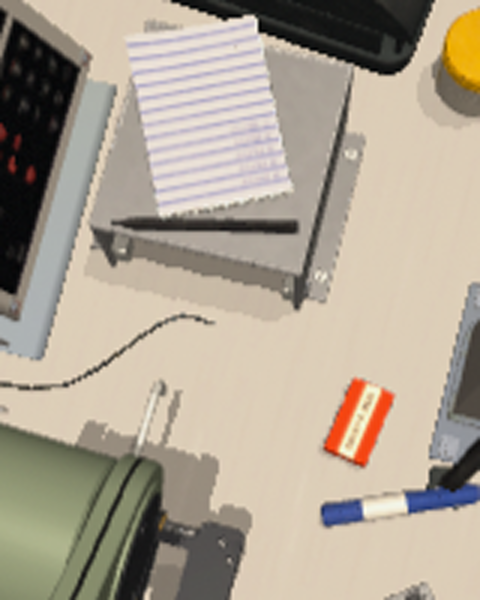

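```bash
python3 - <<'E'
from h import *
np.set_printoptions(precision=4,suppress=True)
T=np.load("pics/w11.npy"); Ti=np.linalg.inv(T)
for p in [(160,382),(160,386),(138,450)]:
    q=atz("top",(230+p[0]/3,80+p[1]/3),.158,T); print(q,(Ti@np.append(q,1))[:3])
for p in [(319,8)]:
    q=atz("wrist",p,.150,T); print(q,(Ti@np.append(q,1))[:3])
E
```

```text
[ 0.544  -0.1487  0.158 ] [ 0.0029 -0.122  -0.0263]
[ 0.5413 -0.1488  0.158 ] [ 0.0037 -0.1193 -0.0262]
[ 0.4974 -0.1348  0.158 ] [ 0.002  -0.0733 -0.025 ]
[ 0.5471 -0.1478  0.15  ] [ 0.0012 -0.1249 -0.0184]
```

```bash
python3 - <<'E'
from h import *
np.set_printoptions(precision=5,suppress=True)
print(calibration("wrist")["hand_eye"])
T=np.load("pics/w9.npy"); o,d=ray("wrist",(319,10),T); print(T, T[:3,:3].T@(o-T[:3,3]), T[:3,:3].T@d, T[:3,:3].T@T[:3,:3])
E
```

```text
[[ 1.       0.00009  0.00098  0.00132]
 [ 0.00036 -0.96031 -0.27893 -0.07873]
 [ 0.00092  0.27893 -0.96031 -0.15309]
 [ 0.       0.       0.       1.     ]]
[[ 0.92234  0.38637  0.00278  0.36402]
 [ 0.38638 -0.92234 -0.00207 -0.30899]
 [ 0.00176  0.00298 -0.99999  0.0468 ]
 [ 0.       0.       0.       1.     ]] [ 0.00132 -0.07873 -0.15309] [-0.00053 -0.3179   0.94813] [[ 1. -0. -0.]
 [-0.  1.  0.]
 [-0.  0.  1.]]
```

```bash
python3 - <<'E'
from h import *
np.set_printoptions(precision=5,suppress=True)
for n,k in (("wrist","hand_eye"),("top","extrinsics"),("scene","extrinsics")):
    A=np.array([calibration(n)[k] for _ in range(100)]); print(n,A.mean(0)[:3,3],A.std(0)[:3,3],A.mean(0)[:3,:3].ravel(),A.std(0).max())
E
python3 - <<'E'
from plant import calibration
print(calibration("wrist")["hand_eye"][:3,3],calibration("wrist")["hand_eye"][:3,3])
E
```

```text
wrist [ 0.00132 -0.07873 -0.15309] [0. 0. 0.] [ 1.       0.00009  0.00098  0.00036 -0.96031 -0.27893  0.00092  0.27893
 -0.96031] 1.9984014443252818e-15
top [ 0.40647 -0.23519  0.94246] [0. 0. 0.] [ 0.00417  0.98093 -0.1943  -0.99973 -0.00038 -0.02339 -0.02302  0.19434
  0.98066] 2.220446049250313e-15
scene [-0.0433   0.27621  0.42995] [0. 0. 0.] [-0.64745  0.26981 -0.71275 -0.76196 -0.24761  0.59842 -0.01502  0.93053
  0.3659 ] 1.3322676295501878e-15
[ 0.00132267 -0.07873186 -0.15309207] [ 0.00132267 -0.07873186 -0.15309207]
```

```bash
python3 -m pendant '[{"hand":-1,"slide":[0.1,-1.0,1.6],"dr":[0.8,0.1,-1]},{"hand":-1,"slide":[0.1,-1.0,1.6],"dr":[0.8,0.1,-1]},{"hand":-1,"slide":[0.1,-1.0,1.6],"dr":[0.4,0,-0.4]},{"hand":-1,"slide":[0,0,0],"dr":[0,0,0]}]'
python3 - <<'E'
from h import *
plan([.510,-.1368,.068],Rt(-103));plan([.5706,-.1508,.068],Rt(-103))
E
```

```text
t: 11.08
ee_pos: [0.4531, -0.1265, 0.085]
eef_rot: [0.002, -0.629, 0.778, -0.004]
wrist_force: [0.3, -0.1, -1.3]
grip_width: 0.242
n 2 min 2 tool d cm [-0.19 -5.76  1.74] rv [-0.5 -0.1  0.9]
0 [-0.09 -2.88  0.87] [-0.24 -0.04  0.46]
1 [-0.12 -2.88  0.86] [-0.24 -0.04  0.46]
n 4 min 4 tool d cm [ -0.09 -11.98   1.79] rv [-0.5 -0.1  0.9]
0 [-0.02 -3.    0.45] [-0.12 -0.02  0.23]
1 [-0.03 -3.    0.44] [-0.12 -0.02  0.23]
2 [-0.05 -3.    0.44] [-0.12 -0.02  0.23]
3 [-0.06 -3.    0.43] [-0.12 -0.02  0.23]
```

```bash
python3 -m pendant '[{"hand":-1,"slide":[-0.1,-1.0,0.5],"dr":[-0.2,0,0.4]},{"hand":-1,"slide":[-0.1,-1.5,0.5],"dr":[-0.2,0,0.4]},{"hand":-1,"slide":[0,-1.5,0.4],"dr":[0,0,0.2]},{"hand":-1,"slide":[0,-1.0,0.3],"dr":[0,0,0]},{"hand":-1,"slide":[0,-0.5,0],"dr":[0,0,0]},{"hand":-1,"slide":[0,0,0],"dr":[0,0,0]}]'
python3 - <<'E'
from h import *
plan([.5706,-.1508,.068],Rt(-103))
E
```

```text
t: 11.58
ee_pos: [0.5042, -0.1394, 0.0676]
eef_rot: [-0.003, -0.624, 0.782, 0.002]
wrist_force: [0.5, -0.0, -1.4]
grip_width: 0.245
n 2 min 2 tool d cm [-0.36 -6.73 -0.09] rv [ 0.4 -0.1  0.2]
0 [-0.18 -3.36 -0.05] [ 0.22 -0.06  0.1 ]
1 [-0.18 -3.36 -0.03] [ 0.22 -0.06  0.1 ]
```

```bash
python3 -m pendant '[{"hand":-1,"slide":[-0.1,-0.8,0],"dr":[0.2,0,0.1]},{"hand":-1,"slide":[-0.1,-0.8,0],"dr":[0.2,0,0]},{"hand":-1,"slide":[-0.1,-0.8,0],"dr":[0.1,0,0]},{"hand":-1,"slide":[-0.1,-0.8,0],"dr":[0,0,0]},{"hand":-1,"slide":[0,-0.8,0],"dr":[0,0,0]},{"hand":-1,"slide":[0,-0.8,0],"dr":[0,0,0]},{"hand":-1,"slide":[0,-0.7,0],"dr":[0,0,0]},{"hand":-1,"slide":[0,-0.5,0],"dr":[0,0,0]},{"hand":-1,"slide":[0,0,0],"dr":[0,0,0]}]'
python3 - <<'E'
from h import *
plan([.5706,-.1508,.068],Rt(-103))
im=capture("scene"); cv2.imwrite("pics/scene1.png",im); crop(im,200,160,340,265,5,"s1c")
E
```

```text
t: 12.33
ee_pos: [0.5685, -0.1497, 0.069]
eef_rot: [-0.0, -0.624, 0.782, -0.002]
wrist_force: [0.8, -0.3, -1.6]
grip_width: 0.239
n 1 min 1 tool d cm [ 0.06 -0.23  0.1 ] rv [-0.1 -0.1  0.2]
0 [ 0.06 -0.23  0.1 ] [-0.13 -0.12  0.18]
```

View pics/s1c.png

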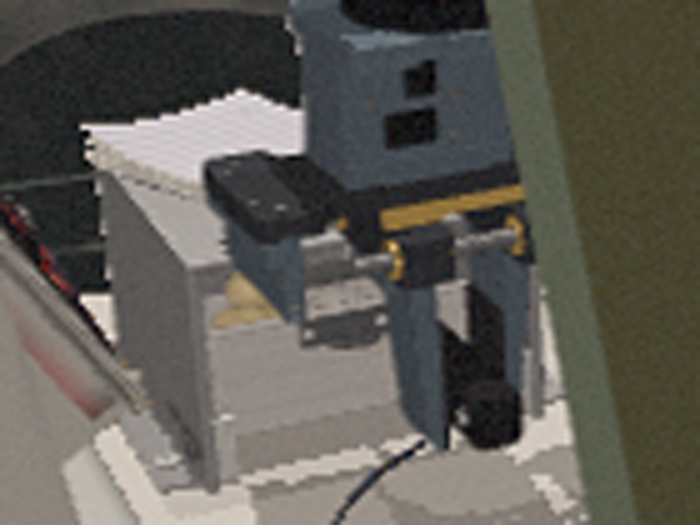

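```bash
python3 -m pendant '[{"hand":-1,"slide":[0.1,-0.3,0.1],"dr":[0,0,0.2]},{"hand":-1,"slide":[0,0,0.3],"dr":[0,0,0]},{"hand":-1,"slide":[0,0,0.4],"dr":[0,0,0]},{"hand":-1,"slide":[0,0,0.4],"dr":[0,0,0]},{"hand":-1,"slide":[0,0,0],"dr":[0,0,0]}]'
python3 -m pendant '[{"hand":-1,"slide":[0,0,0.3],"dr":[0,0,0]},{"hand":-1,"slide":[0,0,0.2],"dr":[0,0,0]}]'
python3 - <<'E'
from h import *
plan([.5706,-.1508,.048],Rt(-103))
print(bot.get_state()['ft_torque'])
E
```

```text
t: 12.8
ee_pos: [0.569, -0.151, 0.0553]
eef_rot: [-0.001, -0.622, 0.783, -0.0]
wrist_force: [-0.2, -0.3, -2.1]
grip_width: 0.24
t: 12.97
ee_pos: [0.5686, -0.151, 0.0498]
eef_rot: [-0.001, -0.622, 0.783, 0.0]
wrist_force: [-0.1, 0.0, -1.7]
grip_width: 0.242
n 1 min 1 tool d cm [-0.06 -0.19  0.18] rv [ 0.1 -0.1 -0.1]
0 [-0.06 -0.19  0.18] [ 0.12 -0.11 -0.05]
[ 0.02426827  0.04445041 -0.00475608]
```

```bash
python3 -m pendant '[{"hand":-1,"slide":[0,0,0.2],"dr":[0,0,0]},{"hand":-1,"slide":[0,0,0.1],"dr":[0,0,0]},{"hand":-1,"slide":[0,0,0],"dr":[0,0,0]}]'
for i in 1 2 3; do :; done
python3 -m pendant '[{"hand":-1,"slide":[0,0.2,0],"dr":[0,0,0]},{"hand":-1,"slide":[0,0.2,0],"dr":[0,0,0]}]'
```

```text
t: 13.22
ee_pos: [0.5681, -0.1508, 0.0459]
eef_rot: [-0.002, -0.622, 0.783, 0.001]
wrist_force: [0.4, -0.2, -1.0]
grip_width: 0.24
t: 13.38
ee_pos: [0.5644, -0.15, 0.0459]
eef_rot: [-0.002, -0.622, 0.783, 0.0]
wrist_force: [0.0, 1.6, -1.7]
grip_width: 0.237
```

```bash
python3 -m pendant '[{"hand":-1,"slide":[0,0.2,0],"dr":[0,0,0]}]'
python3 -m pendant '[{"hand":-1,"slide":[0,0.2,0],"dr":[0,0,0]}]'
python3 -m pendant '[{"hand":-1,"slide":[0,0.2,0],"dr":[0,0,0]}]'
```

```text
t: 13.47
ee_pos: [0.5623, -0.1495, 0.046]
eef_rot: [-0.002, -0.622, 0.783, 0.0]
wrist_force: [0.4, -0.6, -1.4]
grip_width: 0.237
t: 13.55
ee_pos: [0.5613, -0.1493, 0.0463]
eef_rot: [-0.001, -0.622, 0.783, -0.001]
wrist_force: [3.4, -0.9, -4.7]
grip_width: 0.239
t: 13.63
ee_pos: [0.5602, -0.149, 0.0465]
eef_rot: [0.0, -0.622, 0.783, -0.002]
wrist_force: [4.6, -0.4, -4.4]
grip_width: 0.241
```

```bash
python3 -m pendant '[{"hand":-1,"slide":[0,-0.3,0.1],"dr":[0,0,0]},{"hand":-1,"slide":[0,0,0.2],"dr":[0,0,0]},{"hand":-1,"slide":[0,0,0.1],"dr":[0,0,0]},{"hand":-1,"slide":[0,0,0],"dr":[0,0,0]}]'
python3 -m pendant '[{"hand":-1,"slide":[0,0.2,0],"dr":[0,0,0]},{"hand":-1,"slide":[0,0.2,0],"dr":[0,0,0]}]'
python3 -m pendant '[{"hand":-1,"slide":[0,0.2,0],"dr":[0,0,0]}]'
python3 -m pendant '[{"hand":-1,"slide":[0,0.2,0],"dr":[0,0,0]}]'
```

```text
t: 13.97
ee_pos: [0.5617, -0.1493, 0.0423]
eef_rot: [-0.001, -0.622, 0.783, -0.001]
wrist_force: [-0.3, 0.3, -1.7]
grip_width: 0.24
t: 14.13
ee_pos: [0.5591, -0.1487, 0.0423]
eef_rot: [0.0, -0.622, 0.783, -0.002]
wrist_force: [4.6, -1.0, -2.6]
grip_width: 0.236
t: 14.22
ee_pos: [0.5582, -0.1485, 0.0425]
eef_rot: [0.001, -0.622, 0.783, -0.003]
wrist_force: [4.1, -0.8, -3.8]
grip_width: 0.241
t: 14.3
ee_pos: [0.557, -0.1482, 0.0427]
eef_rot: [0.002, -0.622, 0.783, -0.004]
wrist_force: [4.2, 0.6, -3.2]
grip_width: 0.239
```

```bash
python3 - <<'E'
from h import *
plan([.4985,-.1347,.0425],Rt(-103),n=1)
E
python3 -m pendant '[{"hand":-1,"slide":[0,0.25,0.02],"dr":[-0.1,0,0]},{"hand":-1,"slide":[0,0.3,0.02],"dr":[-0.1,0,0]},{"hand":-1,"slide":[0,0.3,0.02],"dr":[-0.1,0,0]},{"hand":-1,"slide":[0,0.3,0.02],"dr":[-0.1,0,0]}]'
python3 - <<'E'
from h import *
plan([.4985,-.1347,.0425],Rt(-103),n=1)
E
```

```text
n 1 min 2 tool d cm [ 0.    6.01 -0.03] rv [-0.5 -0.1 -0. ]
0 [ 0.    6.01 -0.03] [-0.45 -0.12 -0.04]
t: 14.63
ee_pos: [0.5479, -0.1461, 0.0428]
eef_rot: [0.002, -0.622, 0.783, -0.004]
wrist_force: [4.5, -0.9, -3.2]
grip_width: 0.238
n 1 min 2 tool d cm [-0.    5.07 -0.01] rv [-0.4 -0.1 -0. ]
0 [-0.    5.07 -0.01] [-0.44 -0.13 -0.04]
```

```bash
python3 -m pendant '[{"hand":-1,"slide":[0,0.3,0.02],"dr":[-0.1,0,0]},{"hand":-1,"slide":[0,0.35,0.02],"dr":[-0.1,0,0]},{"hand":-1,"slide":[0,0.35,0.02],"dr":[-0.1,0,0]},{"hand":-1,"slide":[0,0.35,0.02],"dr":[-0.1,0,0]},{"hand":-1,"slide":[0,0.35,0.02],"dr":[-0.1,0,0]},{"hand":-1,"slide":[0,0.35,0.02],"dr":[-0.1,0,0]}]'
python3 -m pendant '[{"hand":-1,"slide":[0,0.35,0.02],"dr":[-0.1,0,0]},{"hand":-1,"slide":[0,0.35,0.02],"dr":[-0.1,0,0]},{"hand":-1,"slide":[0,0.3,0.02],"dr":[-0.1,0,0]},{"hand":-1,"slide":[0,0.3,0.02],"dr":[-0.1,0,0]}]'
python3 - <<'E'
from h import *
plan([.4985,-.1347,.0425],Rt(-103),n=1)
im=capture("top"); cv2.imwrite("pics/top2.png",im); crop(im,230,80,390,280,3,"top2c")
im=capture("scene"); cv2.imwrite("pics/scene2.png",im); crop(im,200,160,340,265,5,"s2c")
E
```

```text
t: 15.13
ee_pos: [0.5294, -0.1421, 0.0431]
eef_rot: [0.001, -0.622, 0.783, -0.003]
wrist_force: [5.3, -1.5, -1.8]
grip_width: 0.24
t: 15.47
ee_pos: [0.5173, -0.1395, 0.0434]
eef_rot: [-0.0, -0.622, 0.783, -0.002]
wrist_force: [4.3, -1.6, -2.4]
grip_width: 0.241
n 1 min 1 tool d cm [-0.04  1.94  0.08] rv [-0.2 -0.2 -0. ]
0 [-0.04  1.94  0.08] [-0.18 -0.18 -0.05]
```

View pics/top2c.png

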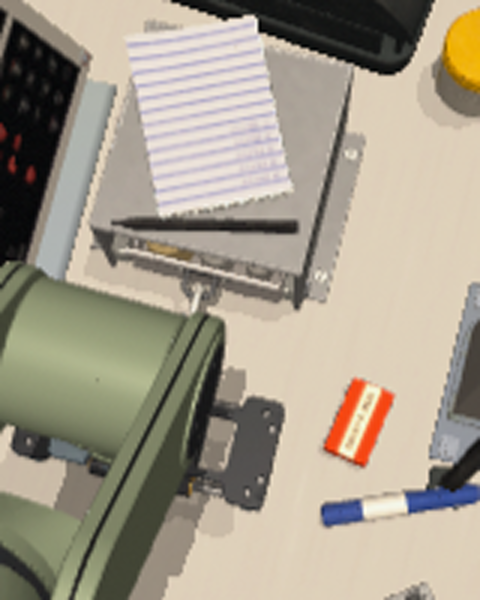

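View pics/s2c.png

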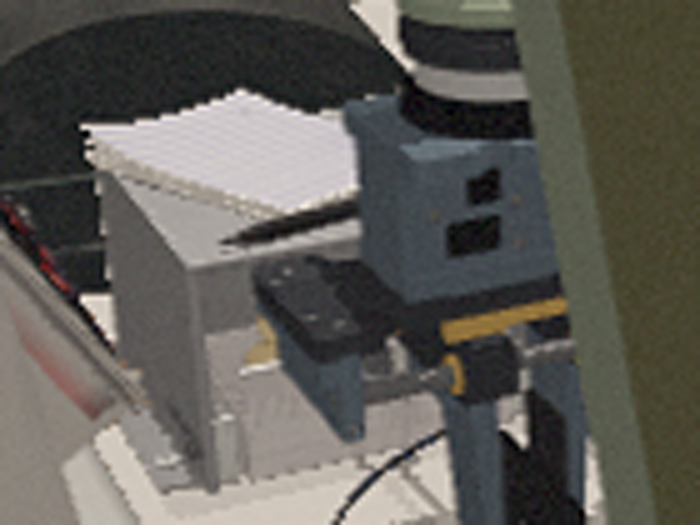

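```bash
python3 -m pendant '[{"hand":-1,"slide":[0,0.25,0.05],"dr":[-0.1,0,0]},{"hand":-1,"slide":[0,0.3,0.05],"dr":[-0.1,0,0]},{"hand":-1,"slide":[0,0.3,0.05],"dr":[0,0,0]},{"hand":-1,"slide":[0,0.3,0.05],"dr":[0,0,0]},{"hand":-1,"slide":[0,0.3,0.05],"dr":[0,0,0]},{"hand":-1,"slide":[0,0.25,0.05],"dr":[0,0,0]}]'
python3 -m pendant '[{"hand":-1,"slide":[0,0.2,0.03],"dr":[0,0,0]},{"hand":-1,"slide":[0,0.2,0.03],"dr":[0,0,0]},{"hand":-1,"slide":[0,0.2,0.03],"dr":[0,0,0]}]'
python3 - <<'E'
from h import *
plan([.45,-.1234,.0425],Rt(-103),n=1)
E
```

```text
t: 16.07
ee_pos: [0.505, -0.1369, 0.0423]
eef_rot: [0.002, -0.622, 0.783, -0.005]
wrist_force: [5.2, -0.8, -3.2]
grip_width: 0.237
t: 16.32
ee_pos: [0.5005, -0.1359, 0.0419]
eef_rot: [0.003, -0.622, 0.783, -0.007]
wrist_force: [5.7, -1.4, -2.3]
grip_width: 0.238
n 1 min 2 tool d cm [-0.07  5.2  -0.14] rv [-0.9 -0.2 -0.1]
0 [-0.07  5.2  -0.14] [-0.85 -0.22 -0.05]
```

```bash
python3 -m pendant '[{"hand":-1,"slide":[0,0.2,0],"dr":[-0.2,0,0]},{"hand":-1,"slide":[0,0.2,0],"dr":[-0.2,0,0]},{"hand":-1,"slide":[0,0.2,0],"dr":[-0.2,0,0]},{"hand":-1,"slide":[0,0.17,0.02],"dr":[-0.2,0,0]},{"hand":-1,"slide":[0,0.17,0.02],"dr":[-0.1,0,0]},{"hand":-1,"slide":[0,0.17,0.02],"dr":[-0.1,0,0]}]'
python3 -m pendant '[{"hand":-1,"slide":[0,0.17,0.02],"dr":[-0.1,0,0]},{"hand":-1,"slide":[0,0.17,0.02],"dr":[-0.1,0,0]},{"hand":-1,"slide":[0,0.17,0.02],"dr":[-0.1,0,0]},{"hand":-1,"slide":[0,0.17,0.02],"dr":[-0.1,0,0]}]'
python3 - <<'E'
from h import *
plan([.45,-.1234,.0425],Rt(-103),n=1)
E
```

```text
t: 16.82
ee_pos: [0.4936, -0.1345, 0.0429]
eef_rot: [0.001, -0.622, 0.783, -0.004]
wrist_force: [5.3, -1.5, -1.9]
grip_width: 0.241
t: 17.15
ee_pos: [0.4895, -0.1335, 0.043]
eef_rot: [0.0, -0.622, 0.783, -0.004]
wrist_force: [4.0, -0.4, -2.2]
grip_width: 0.239
n 1 min 2 tool d cm [-0.09  4.08  0.02] rv [-0.4 -0.2 -0. ]
0 [-0.09  4.08  0.02] [-0.37 -0.25 -0.04]
```

```bash
python3 -m pendant '[{"hand":-1,"slide":[0,0.18,0.03],"dr":[-0.1,0,0]},{"hand":-1,"slide":[0,0.18,0.03],"dr":[-0.1,0,0]},{"hand":-1,"slide":[0,0.18,0.03],"dr":[-0.1,0,0]},{"hand":-1,"slide":[0,0.18,0.03],"dr":[-0.1,0,0]}]'
```

```text
t: 17.48
ee_pos: [0.4857, -0.1326, 0.0428]
eef_rot: [0.0, -0.622, 0.783, -0.004]
wrist_force: [4.5, -1.4, -2.4]
grip_width: 0.237
```

```bash
python3 -m pendant '[{"hand":-1,"slide":[0,0.18,0.02],"dr":[-0.1,0,0]},{"hand":-1,"slide":[0,0.18,0.02],"dr":[-0.1,0,0]},{"hand":-1,"slide":[0,0.18,0.02],"dr":[-0.1,0,0]},{"hand":-1,"slide":[0,0.18,0.02],"dr":[-0.1,0,0]}]'
```

```text
t: 17.82
ee_pos: [0.4813, -0.1316, 0.043]
eef_rot: [0.0, -0.622, 0.783, -0.004]
wrist_force: [4.4, -0.9, -2.6]
grip_width: 0.234
```

```bash
python3 -m pendant '[{"hand":-1,"slide":[0,0.18,0.02],"dr":[-0.1,0,0]},{"hand":-1,"slide":[0,0.18,0.02],"dr":[-0.1,0,0]},{"hand":-1,"slide":[0,0.18,0.02],"dr":[-0.1,0,0]},{"hand":-1,"slide":[0,0.18,0.02],"dr":[-0.1,0,0]}]'
```

```text
t: 18.15
ee_pos: [0.4768, -0.1306, 0.0431]
eef_rot: [-0.0, -0.623, 0.783, -0.004]
wrist_force: [5.5, -0.6, -1.6]
grip_width: 0.238
```

```bash
python3 -m pendant '[{"hand":-1,"slide":[0,0.18,0.02],"dr":[-0.1,0,0]},{"hand":-1,"slide":[0,0.18,0.02],"dr":[-0.1,0,0]},{"hand":-1,"slide":[0,0.18,0.02],"dr":[-0.1,0,0]},{"hand":-1,"slide":[0,0.18,0.02],"dr":[-0.1,0,0]}]'
```

```text
t: 18.48
ee_pos: [0.4723, -0.1297, 0.0432]
eef_rot: [-0.001, -0.623, 0.783, -0.003]
wrist_force: [5.3, -0.6, -2.3]
grip_width: 0.235
```

```bash
python3 -m pendant '[{"hand":-1,"slide":[0,0.18,0.02],"dr":[-0.1,0,0]},{"hand":-1,"slide":[0,0.18,0.02],"dr":[-0.1,0,0]},{"hand":-1,"slide":[0,0.18,0.02],"dr":[-0.1,0,0]},{"hand":-1,"slide":[0,0.18,0.02],"dr":[-0.1,0,0]}]'
```

```text
t: 18.82
ee_pos: [0.4677, -0.1287, 0.0433]
eef_rot: [-0.001, -0.623, 0.782, -0.003]
wrist_force: [5.4, 0.1, -2.9]
grip_width: 0.238
```

```bash
python3 -m pendant '[{"hand":-1,"slide":[0,0.18,0.02],"dr":[-0.1,0,0]},{"hand":-1,"slide":[0,0.18,0.02],"dr":[-0.1,0,0]},{"hand":-1,"slide":[0,0.18,0.02],"dr":[-0.1,0,0]},{"hand":-1,"slide":[0,0.18,0.02],"dr":[-0.1,0,0]}]'
```

```text
t: 19.15
ee_pos: [0.4632, -0.1277, 0.0434]
eef_rot: [-0.001, -0.623, 0.782, -0.003]
wrist_force: [4.3, -0.7, -3.2]
grip_width: 0.24
```

```bash
python3 -m pendant '[{"hand":-1,"slide":[0,0.18,0.03],"dr":[0,0,0]},{"hand":-1,"slide":[0,0.18,0.03],"dr":[0,0,0]},{"hand":-1,"slide":[0,0.18,0.03],"dr":[-0.1,0,0]}]'
```

```text
t: 19.4
ee_pos: [0.4595, -0.1268, 0.0431]
eef_rot: [-0.001, -0.623, 0.782, -0.004]
wrist_force: [5.3, -1.2, -1.5]
grip_width: 0.24
```

```bash
python3 -m pendant '[{"hand":-1,"slide":[0,0.18,0.03],"dr":[0,0,0]},{"hand":-1,"slide":[0,0.18,0.03],"dr":[0,0,0]},{"hand":-1,"slide":[0,0.18,0.03],"dr":[-0.1,0,0]}]'
```

```text
t: 19.65
ee_pos: [0.4559, -0.1261, 0.0428]
eef_rot: [-0.0, -0.623, 0.782, -0.004]
wrist_force: [5.0, -1.1, -1.9]
grip_width: 0.241
```

```bash
python3 -m pendant '[{"hand":-1,"slide":[0,0.18,0.03],"dr":[0,0,0]},{"hand":-1,"slide":[0,0.18,0.03],"dr":[0,0,0]},{"hand":-1,"slide":[0,0.18,0.03],"dr":[-0.1,0,0]}]'
```

```text
t: 19.9
ee_pos: [0.4523, -0.1253, 0.0425]
eef_rot: [0.001, -0.623, 0.782, -0.005]
wrist_force: [6.0, -0.6, -1.2]
grip_width: 0.243
```

```bash
python3 -m pendant '[{"hand":-1,"slide":[0,0.18,0.03],"dr":[0,0,0]},{"hand":-1,"slide":[0,0.18,0.03],"dr":[0,0,0]},{"hand":-1,"slide":[0,0.18,0.03],"dr":[-0.1,0,0]}]'
```

```text
t: 20.15
ee_pos: [0.4486, -0.1245, 0.0423]
eef_rot: [0.001, -0.623, 0.782, -0.006]
wrist_force: [4.6, -1.4, -2.2]
grip_width: 0.238
```

```bash
python3 -m pendant '[{"hand":-1,"slide":[0,0.18,0.01],"dr":[-0.1,0,0]},{"hand":-1,"slide":[0,0.18,0.01],"dr":[-0.1,0,0]}]'
```

```text
t: 20.32
ee_pos: [0.4461, -0.124, 0.0425]
eef_rot: [0.001, -0.623, 0.782, -0.006]
wrist_force: [4.6, -0.6, -2.1]
grip_width: 0.24
```

```bash
python3 -m pendant '[{"hand":-1,"slide":[0,0.18,0.01],"dr":[-0.1,0,0]},{"hand":-1,"slide":[0,0.18,0.01],"dr":[-0.1,0,0]}]'
```

```text
t: 20.48
ee_pos: [0.4452, -0.1237, 0.0428]
eef_rot: [0.002, -0.623, 0.782, -0.007]
wrist_force: [8.9, -1.0, -5.9]
grip_width: 0.237
```

```bash
python3 -m pendant '[{"hand":-1,"slide":[0,0.18,0.01],"dr":[-0.1,0,0]},{"hand":-1,"slide":[0,0.18,0.01],"dr":[-0.1,0,0]}]'
```

```text
t: 20.65
ee_pos: [0.4452, -0.1236, 0.0432]
eef_rot: [0.003, -0.623, 0.782, -0.009]
wrist_force: [7.8, -0.5, -5.8]
grip_width: 0.238
```

```bash
python3 - <<'E'
from h import *
im=capture("top"); cv2.imwrite("pics/top3.png",im); crop(im,230,80,390,280,3,"top3c")
E
```

```text
(no output)
```

View pics/top3c.png

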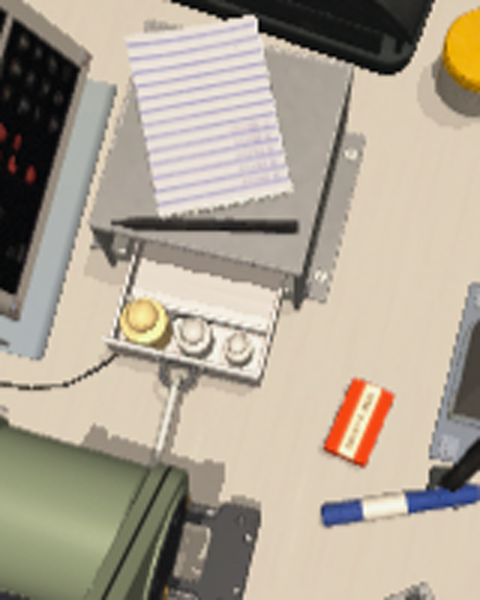

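```bash
python3 -m pendant '[{"hand":-1,"slide":[0,0.21,0.03],"dr":[-0.3,0,0]},{"hand":-1,"slide":[0,0.22,0.03],"dr":[-0.3,0,0]}]'
```

```text
t: 20.87
ee_pos: [0.4451, -0.1236, 0.0434]
eef_rot: [0.002, -0.623, 0.782, -0.008]
wrist_force: [7.6, -0.7, -4.1]
grip_width: 0.238
```

```bash
python3 -m pendant '[{"hand":-1,"slide":[0,0.23,0.03],"dr":[-0.3,0,0]},{"hand":-1,"slide":[0,0.23,0.03],"dr":[-0.3,0,0]}]'
```

```text
t: 21.03
ee_pos: [0.4451, -0.1237, 0.0436]
eef_rot: [0.002, -0.624, 0.782, -0.008]
wrist_force: [8.6, -1.1, -5.2]
grip_width: 0.241
```

```bash
python3 -m pendant '[{"hand":-1,"slide":[0,0.27,0.05],"dr":[-0.3,0,0]},{"hand":-1,"slide":[0,0.29,0.05],"dr":[-0.3,0,0]}]'
```

```text
t: 21.2
ee_pos: [0.4451, -0.1237, 0.0436]
eef_rot: [0.002, -0.624, 0.782, -0.008]
wrist_force: [9.7, -1.6, -5.1]
grip_width: 0.241
```

```bash
python3 -m pendant '[{"hand":-1,"slide":[0,0.31,0.05],"dr":[-0.3,0,0]},{"hand":-1,"slide":[0,0.31,0.05],"dr":[-0.3,0,0]}]'
```

```text
t: 21.37
ee_pos: [0.445, -0.1238, 0.0437]
eef_rot: [0.003, -0.624, 0.782, -0.01]
wrist_force: [9.4, -0.6, -4.0]
grip_width: 0.235
```

```bash
python3 -m pendant '[{"hand":-1,"slide":[0,0.35,0.05],"dr":[-0.4,0,0]},{"hand":-1,"slide":[0,0.36,0.05],"dr":[-0.4,0,0]}]'
```

```text
t: 21.53
ee_pos: [0.445, -0.1239, 0.0441]
eef_rot: [0.003, -0.624, 0.781, -0.01]
wrist_force: [10.2, -1.2, -4.9]
grip_width: 0.243
```

```bash
python3 -m pendant '[{"hand":-1,"slide":[0,0.37,0.05],"dr":[-0.4,0,0]},{"hand":-1,"slide":[0,0.37,0.05],"dr":[-0.4,0,0]}]'
```

```text
t: 21.7
ee_pos: [0.4449, -0.1239, 0.0445]
eef_rot: [0.003, -0.624, 0.781, -0.011]
wrist_force: [9.9, -1.9, -5.7]
grip_width: 0.24
```

```bash
python3 -m pendant '[{"hand":-1,"slide":[0,0.42,0.1],"dr":[-0.6,0,0]},{"hand":-1,"slide":[0,0.42,0.1],"dr":[-0.6,0,0]}]'
```

```text
t: 21.87
ee_pos: [0.4449, -0.124, 0.0446]
eef_rot: [0.002, -0.624, 0.781, -0.01]
wrist_force: [11.1, -0.4, -1.6]
grip_width: 0.242
```

```bash
python3 -m pendant '[{"hand":-1,"slide":[0,0.44,0.1],"dr":[-0.6,0,0]},{"hand":-1,"slide":[0,0.44,0.1],"dr":[-0.6,0,0]}]'; python3 - <<'E'
from h import *
print(bot.get_state()['ft_torque']); plan([.445,-.1238,.0425],Rt(-103),n=1)
E
```

```text
t: 22.03
ee_pos: [0.4449, -0.1241, 0.0449]
eef_rot: [0.001, -0.625, 0.781, -0.009]
wrist_force: [11.4, -1.6, -2.3]
grip_width: 0.238
[-0.065986   -1.64572291  0.18932929]
n 1 min 1 tool d cm [-0.03 -0.    0.24] rv [-0.9 -0.5  0.3]
0 [-0.03 -0.    0.24] [-0.92 -0.54  0.3 ]
```

```bash
python3 -m pendant '[{"hand":-1,"slide":[0,0.48,0.12],"dr":[-0.6,0,0]},{"hand":-1,"slide":[0,0.49,0.12],"dr":[-0.6,0,0]}]'
```

```text
t: 22.2
ee_pos: [0.4448, -0.1241, 0.0449]
eef_rot: [0.001, -0.625, 0.781, -0.009]
wrist_force: [11.3, -0.5, -3.7]
grip_width: 0.237
```

```bash
python3 -m pendant '[{"hand":-1,"slide":[0,0.5,0.12],"dr":[-0.6,0,0]},{"hand":-1,"slide":[0,0.5,0.12],"dr":[-0.6,0,0]},{"hand":-1,"slide":[0,0.5,0.12],"dr":[-0.6,0,0]}]'
```

```text
t: 22.45
ee_pos: [0.4448, -0.1243, 0.0449]
eef_rot: [0.001, -0.625, 0.78, -0.01]
wrist_force: [12.1, -0.8, -5.2]
grip_width: 0.237
```

```bash
python3 -m pendant '[{"hand":-1,"slide":[0,0.5,0.12],"dr":[-0.6,0,0]},{"hand":-1,"slide":[0,0.5,0.12],"dr":[-0.6,0,0]},{"hand":-1,"slide":[0,0.5,0.12],"dr":[-0.6,0,0]}]'
```

```text
t: 22.7
ee_pos: [0.4447, -0.1244, 0.0448]
eef_rot: [0.001, -0.626, 0.78, -0.011]
wrist_force: [11.7, -1.1, -4.5]
grip_width: 0.238
```

```bash
python3 -m pendant '[{"hand":-1,"slide":[0,0.52,0.12],"dr":[-0.6,0,0]},{"hand":-1,"slide":[0,0.52,0.12],"dr":[-0.6,0,0]},{"hand":-1,"slide":[0,0.52,0.12],"dr":[-0.6,0,0]},{"hand":-1,"slide":[0,0.52,0.12],"dr":[-0.6,0,0]}]'
```

```text
t: 23.03
ee_pos: [0.4447, -0.1246, 0.0447]
eef_rot: [0.001, -0.626, 0.78, -0.012]
wrist_force: [13.3, -1.2, -5.4]
grip_width: 0.239
```

```bash
python3 -m pendant '[{"hand":-1,"slide":[0,0.52,0.12],"dr":[-0.6,0,0]},{"hand":-1,"slide":[0,0.52,0.12],"dr":[-0.6,0,0]},{"hand":-1,"slide":[0,0.4,0.1],"dr":[-0.4,0,0]},{"hand":-1,"slide":[0,0.2,0.05],"dr":[0,0,0]}]'
python3 snap.py w12
```

```text
t: 23.37
ee_pos: [0.4449, -0.1247, 0.0443]
eef_rot: [0.003, -0.627, 0.779, -0.015]
wrist_force: [5.9, -1.3, -4.8]
grip_width: 0.237
[[-0.2148 -0.9764  0.0231  0.4449]
 [-0.9766  0.2144 -0.0196 -0.1247]
 [ 0.0142 -0.0268 -0.9995  0.0443]
 [ 0.      0.      0.      1.    ]]
```

View pics/w12.png

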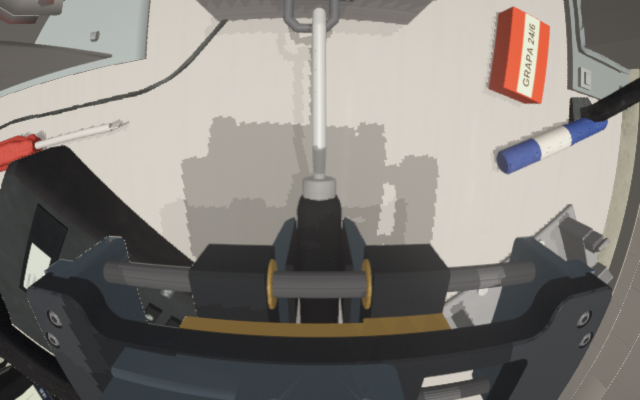

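```bash
python3 -m pendant '[{"hand":-1,"slide":[0,-0.15,0],"dr":[0,0,0]},{"hand":-1,"slide":[0,-0.2,0],"dr":[-0.3,0,0]},{"hand":-1,"slide":[0,-0.1,0],"dr":[-0.3,0,0]},{"hand":-1,"slide":[0,0,0],"dr":[0,0,0]}]'
```

```text
t: 23.75
ee_pos: [0.4451, -0.1245, 0.0436]
eef_rot: [-0.004, -0.627, 0.779, -0.007]
wrist_force: [3.9, -1.0, -1.1]
grip_width: 0.237
```

```bash
python3 -m pendant '[{"hand":-1,"slide":[0,-0.2,0],"dr":[0,0,0]},{"hand":-1,"slide":[0,-0.2,0],"dr":[0,0,0]},{"hand":-1,"slide":[0,0,0],"dr":[0,0,0]}]'
```

```text
t: 24.0
ee_pos: [0.447, -0.1249, 0.043]
eef_rot: [-0.005, -0.627, 0.779, -0.004]
wrist_force: [-0.1, 0.2, -0.8]
grip_width: 0.241
```

```bash
python3 -m pendant '[{"hand":-1,"slide":[0,-0.2,0],"dr":[0,0,0]},{"hand":-1,"slide":[0,-0.1,0],"dr":[0,0,0]},{"hand":-1,"slide":[0,0,0],"dr":[0,0,0]}]'
python3 -m pendant '[{"hand":-1,"slide":[0,0,-0.3],"dr":[0,0,0]},{"hand":-1,"slide":[0,0,-0.4],"dr":[0,0,0]}]'
python3 - <<'E'
from h import *
T=pose();plan([T[0,3],T[1,3],.09],Rt(-103),n=4)
E
```

```text
t: 24.25
ee_pos: [0.449, -0.1253, 0.0426]
eef_rot: [-0.006, -0.627, 0.779, -0.003]
wrist_force: [-0.1, -0.0, -2.3]
grip_width: 0.239
t: 24.42
ee_pos: [0.4482, -0.125, 0.0493]
eef_rot: [-0.007, -0.627, 0.779, -0.002]
wrist_force: [0.3, -0.4, -1.9]
grip_width: 0.241
n 4 min 2 tool d cm [ 0.05  0.02 -4.07] rv [ 0.3 -0.8  0.6]
0 [ 0.01  0.01 -1.02] [ 0.07 -0.19  0.15]
1 [ 0.01  0.   -1.02] [ 0.07 -0.19  0.15]
2 [ 0.01  0.   -1.02] [ 0.07 -0.19  0.15]
3 [ 0.    0.   -1.02] [ 0.07 -0.19  0.15]
```

Lifting freely; continue up well clear of the tray and look.

```bash
python3 -m pendant '[{"hand":-1,"slide":[0,-0.1,-0.5],"dr":[0,0,0]},{"hand":-1,"slide":[0,0,-0.6],"dr":[0,0,0]},{"hand":-1,"slide":[0,0,-0.8],"dr":[0,0,0]},{"hand":-1,"slide":[0,0,-1.2],"dr":[0,0,0]},{"hand":-1,"slide":[0,0,-2.0],"dr":[0.1,-0.2,0.1]},{"hand":-1,"slide":[0,0,-2.5],"dr":[0.1,-0.3,0.1]},{"hand":-1,"slide":[0,0,-2.0],"dr":[0.1,-0.2,0.1]},{"hand":-1,"slide":[0,0,-1.0],"dr":[0,0,0]},{"hand":-1,"slide":[0,0,0],"dr":[0,0,0]}]'
python3 snap.py w13
python3 - <<'E'
from h import *
plan([.37,-.24,.155],Rt(-40)); plan([.362,-.3076,.155],Rt(22.8))
E
```

```text
t: 25.17
ee_pos: [0.4498, -0.124, 0.1662]
eef_rot: [0.001, -0.625, 0.781, -0.002]
wrist_force: [0.2, -0.0, -1.6]
grip_width: 0.238
[[-2.198e-01 -9.755e-01  3.600e-03  4.498e-01]
 [-9.755e-01  2.198e-01 -1.500e-03 -1.240e-01]
 [ 7.000e-04 -3.800e-03 -1.000e+00  1.662e-01]
 [ 0.000e+00  0.000e+00  0.000e+00  1.000e+00]]
n 9 min 9 tool d cm [13.07  5.2   1.03] rv [ -0.1  -0.1 -62.7]
0 [1.45 0.58 0.11] [-0.01 -0.01 -6.97]
1 [1.37 0.75 0.11] [-0.01 -0.01 -6.97]
2 [1.27 0.91 0.11] [-0.01 -0.01 -6.97]
3 [1.15 1.06 0.11] [-0.01 -0.01 -6.97]
4 [1.01 1.19 0.11] [-0.01 -0.01 -6.97]
5 [0.86 1.3  0.11] [-0.01 -0.01 -6.97]
6 [0.7  1.4  0.11] [-0.01 -0.01 -6.97]
7 [0.52 1.47 0.11] [-0.01 -0.01 -6.97]
8 [0.34 1.53 0.11] [-0.01 -0.01 -6.97]
n 18 min 18 tool d cm [19.84  4.49  1.03] rv [-1.000e-01 -2.000e-01 -1.255e+02]
0 [1.1  0.25 0.06] [-0.   -0.01 -6.97]
1 [1.06 0.38 0.06] [-0.   -0.01 -6.97]
2 [1.01 0.51 0.06] [-0.   -0.01 -6.97]
3 [0.94 0.63 0.06] [-0.   -0.01 -6.97]
4 [0.86 0.74 0.06] [-0.   -0.01 -6.97]
5 [0.76 0.83 0.06] [-0.   -0.01 -6.97]
6 [0.65 0.92 0.06] [-0.   -0.01 -6.97]
7 [0.54 0.99 0.06] [-0.   -0.01 -6.97]
8 [0.41 1.05 0.06] [-0.   -0.01 -6.97]
9 [0.28 1.09 0.06] [-0.   -0.01 -6.97]
10 [0.15 1.12 0.06] [-0.   -0.01 -6.97]
11 [0.01 1.13 0.06] [-0.   -0.01 -6.97]
12 [-0.13  1.12  0.06] [-0.   -0.01 -6.97]
13 [-0.26  1.1   0.06] [-0.   -0.01 -6.97]
14 [-0.39  1.06  0.06] [-0.   -0.01 -6.97]
15 [-0.52  1.    0.06] [-0.   -0.01 -6.97]
16 [-0.64  0.93  0.06] [-0.   -0.01 -6.97]
17 [-0.75  0.85  0.06] [-0.   -0.01 -6.97]
```

View pics/w13.png

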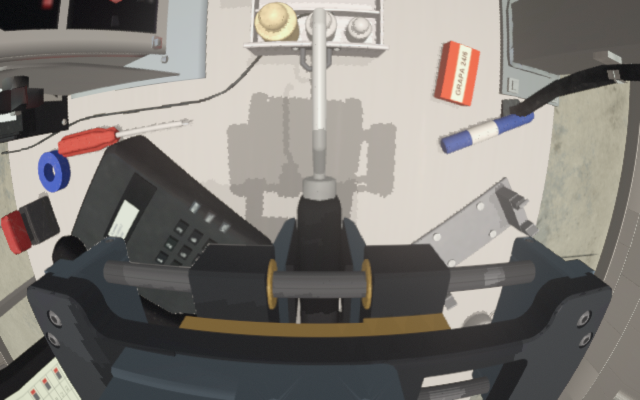

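```bash
python3 -m pendant '[{"hand":-1,"slide":[1.1,0.3,0],"dr":[0,0,-7]},{"hand":-1,"slide":[1.1,0.4,0],"dr":[0,0,-7]},{"hand":-1,"slide":[1.0,0.5,0],"dr":[0,0,-7]},{"hand":-1,"slide":[0.9,0.6,0],"dr":[0,0,-7]},{"hand":-1,"slide":[0.9,0.7,0],"dr":[0,0,-7]},{"hand":-1,"slide":[0.8,0.8,0],"dr":[0,0,-7]},{"hand":-1,"slide":[0.7,0.9,0],"dr":[0,0,-7]},{"hand":-1,"slide":[0.5,1.0,0],"dr":[0,0,-7]},{"hand":-1,"slide":[0.4,1.1,0],"dr":[0,0,-7]},{"hand":-1,"slide":[0.3,1.1,0],"dr":[0,0,-7]},{"hand":-1,"slide":[0.2,1.1,0],"dr":[0,0,-7]}]'
python3 - <<'E'
from h import *
im=capture("top"); cv2.imwrite("pics/top4.png",im); crop(im,230,80,390,280,3,"top4c")
plan([.362,-.3076,.155],Rt(22.7))
E
```

```text
t: 26.13
ee_pos: [0.3905, -0.2374, 0.1574]
eef_rot: [-0.002, 0.979, -0.206, -0.007]
wrist_force: [0.5, 1.0, -1.6]
grip_width: 0.238
n 7 min 7 tool d cm [0.18 7.41 0.23] rv [ -0.3   0.8 -46.2]
0 [0.03 1.06 0.03] [-0.05  0.11 -6.6 ]
1 [-0.1   1.05  0.03] [-0.05  0.11 -6.6 ]
2 [-0.22  1.04  0.03] [-0.05  0.11 -6.6 ]
3 [-0.33  1.    0.03] [-0.05  0.11 -6.6 ]
4 [-0.45  0.96  0.03] [-0.05  0.11 -6.6 ]
5 [-0.55  0.9   0.03] [-0.05  0.11 -6.6 ]
6 [-0.65  0.83  0.03] [-0.05  0.11 -6.6 ]
```

View pics/top4c.png

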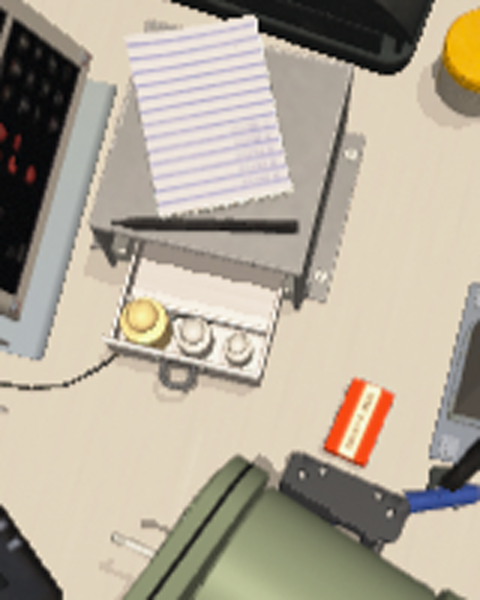

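```bash
python3 -m pendant '[{"hand":-1,"slide":[0,1.0,0],"dr":[0,0.1,-6.6]},{"hand":-1,"slide":[-0.1,1.0,0],"dr":[0,0.1,-6.6]},{"hand":-1,"slide":[-0.2,1.0,0],"dr":[0,0.1,-6.6]},{"hand":-1,"slide":[-0.3,0.9,0],"dr":[0,0.1,-6.6]},{"hand":-1,"slide":[-0.4,0.8,0],"dr":[0,0.1,-6.6]},{"hand":-1,"slide":[-0.4,0.7,0],"dr":[0,0.1,-6.6]},{"hand":-1,"slide":[-0.3,0.4,0],"dr":[0,0.1,-6]},{"hand":-1,"slide":[0,0,0],"dr":[0,0,0]}]'
python3 - <<'E'
from h import *
plan([.364,-.309,.13],Rt(22.7),n=1)
E
```

```text
t: 26.85
ee_pos: [0.3626, -0.2949, 0.1509]
eef_rot: [-0.008, 0.98, 0.201, -0.004]
wrist_force: [0.2, 0.2, -0.8]
grip_width: 0.242
n 1 min 1 tool d cm [-0.42  1.39  2.07] rv [-1.   0.2  0.5]
0 [-0.42  1.39  2.07] [-1.02  0.24  0.51]
```

```bash
python3 -m pendant '[{"hand":-1,"slide":[-0.2,0.6,0.7],"dr":[-0.5,0.1,0.3]},{"hand":-1,"slide":[-0.2,0.5,0.6],"dr":[-0.4,0.1,0.3]},{"hand":-1,"slide":[-0.1,0.3,0.3],"dr":[-0.2,0,0]},{"hand":-1,"slide":[0,0,0],"dr":[0,0,0]}]'
python3 - <<'E'
from h import *
plan([.364,-.309,.13],Rt(22.7),n=1)
E
```

```text
t: 27.18
ee_pos: [0.363, -0.3081, 0.1323]
eef_rot: [-0.001, 0.982, 0.189, -0.001]
wrist_force: [0.9, -0.8, -1.5]
grip_width: 0.241
n 1 min 1 tool d cm [0.06 0.12 0.23] rv [-0.1  0.1 -0.9]
0 [0.06 0.12 0.23] [-0.08  0.07 -0.89]
```

```bash
python3 -m pendant '[{"hand":-1,"slide":[0.1,0.1,0.5],"dr":[0,0,-0.9]},{"hand":-1,"slide":[0,0.1,0.8],"dr":[0,0,-0.3]},{"hand":-1,"slide":[0,0,0.8],"dr":[0,0,0]},{"hand":-1,"slide":[0,0,0.4],"dr":[0,0,0]},{"hand":-1,"slide":[0,0,0],"dr":[0,0,0]}]'
python3 snap.py w14
python3 - <<'E'
from h import *
plan([.364,-.309,.07],Rt(22.7),n=1)
E
```

```text
t: 27.6
ee_pos: [0.365, -0.3085, 0.1045]
eef_rot: [-0.001, 0.98, 0.199, -0.001]
wrist_force: [0.6, 0.0, -1.1]
grip_width: 0.24
[[ 0.9206  0.3904 -0.0025  0.365 ]
 [ 0.3904 -0.9206  0.0023 -0.3085]
 [-0.0014 -0.0031 -1.      0.1045]
 [ 0.      0.      0.      1.    ]]
n 1 min 1 tool d cm [-0.11  0.01  3.48] rv [-0.2  0.1  0.3]
0 [-0.11  0.01  3.48] [-0.17  0.07  0.28]
```

View pics/w14.png

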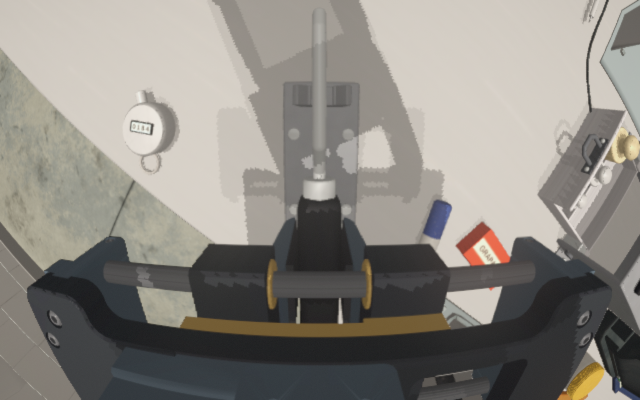

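```bash
python3 -m pendant '[{"hand":-1,"slide":[-0.1,0,0.7],"dr":[0,0,0.2]},{"hand":-1,"slide":[-0.1,0,0.9],"dr":[0,0,0.1]},{"hand":-1,"slide":[0,0,0.9],"dr":[0,0,0]},{"hand":-1,"slide":[0,0,0.6],"dr":[0,0,0]},{"hand":-1,"slide":[0,0,0],"dr":[0,0,0]}]'
python3 - <<'E'
from h import *
plan([.364,-.309,.049],Rt(22.7),n=1)
E
```

```text
t: 28.07
ee_pos: [0.3632, -0.3096, 0.0711]
eef_rot: [-0.001, 0.981, 0.196, -0.001]
wrist_force: [-0.1, -0.1, -1.5]
grip_width: 0.239
n 1 min 1 tool d cm [ 0.1  -0.02  2.21] rv [-0.1  0.  -0.1]
0 [ 0.1  -0.02  2.21] [-0.1   0.04 -0.07]
```

```bash
python3 -m pendant '[{"hand":-1,"slide":[0.1,0,0.5],"dr":[0,0,0]},{"hand":-1,"slide":[0,0,0.6],"dr":[0,0,0]},{"hand":-1,"slide":[0,0,0.5],"dr":[0,0,0]},{"hand":-1,"slide":[0,0,0.3],"dr":[0,0,0]}]'
python3 -m pendant '[{"hand":-1,"slide":[0,0,0.1],"dr":[0,0,0]},{"hand":-1,"slide":[0,0,0],"dr":[0,0,0]}]'
python3 - <<'E'
from h import *
plan([.364,-.309,.0468],Rt(22.7),n=1)
E
```

```text
t: 28.4
ee_pos: [0.3646, -0.3094, 0.0504]
eef_rot: [-0.0, 0.981, 0.196, -0.0]
wrist_force: [0.4, -0.5, -1.0]
grip_width: 0.239
t: 28.57
ee_pos: [0.3644, -0.3093, 0.0487]
eef_rot: [-0.001, 0.981, 0.196, -0.001]
wrist_force: [-0.4, -0.2, 1.0]
grip_width: 0.241
n 1 min 1 tool d cm [-0.03 -0.04  0.19] rv [-0.1  0.  -0.1]
0 [-0.03 -0.04  0.19] [-0.12  0.05 -0.07]
```

```bash
python3 -m pendant '[{"hand":-1,"slide":[0,0,0.12],"dr":[-0.1,0,0]},{"hand":-1,"slide":[0,0,0.1],"dr":[0,0,0]},{"hand":-1,"slide":[0,0,0],"dr":[0,0,0]}]'
python3 snap.py w15
```

```text
t: 28.82
ee_pos: [0.3644, -0.3091, 0.0474]
eef_rot: [-0.0, 0.981, 0.196, -0.0]
wrist_force: [-0.5, 0.4, 0.9]
grip_width: 0.238
[[ 9.230e-01  3.847e-01 -9.000e-04  3.644e-01]
 [ 3.847e-01 -9.230e-01  2.000e-04 -3.091e-01]
 [-8.000e-04 -5.000e-04 -1.000e+00  4.740e-02]
 [ 0.000e+00  0.000e+00  0.000e+00  1.000e+00]]
```

View pics/w15.png

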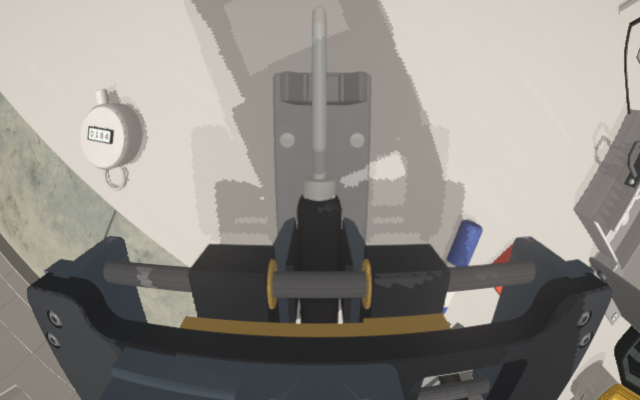

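```bash
python3 -m pendant '[{"hand":-0.4,"slide":[0,0,0],"dr":[0,0,0]},{"hand":-0.3,"slide":[0,0,0],"dr":[0,0,0]},{"hand":-0.1,"slide":[0,0,0],"dr":[0,0,0]},{"hand":0.1,"slide":[0,0,0],"dr":[0,0,0]},{"hand":0.2,"slide":[0,0,0],"dr":[0,0,0]},{"hand":0.2,"slide":[0,0,0],"dr":[0,0,0]},{"hand":0.2,"slide":[0,0,0],"dr":[0,0,0]}]'
python3 -m pendant '[{"hand":0.2,"slide":[0,0,-0.5],"dr":[0,0,0]},{"hand":0.2,"slide":[0,0,-1],"dr":[0,0,0]},{"hand":0.2,"slide":[0,0,-2],"dr":[0,0,0]},{"hand":0.2,"slide":[0,0,-2.5],"dr":[0,0,0]},{"hand":0.2,"slide":[0,0,-3],"dr":[0,0,0]},{"hand":0.2,"slide":[0,0,-3],"dr":[0,0,0]},{"hand":0.2,"slide":[0,0,-2],"dr":[0,0,0]},{"hand":0.2,"slide":[0,0,0],"dr":[0,0,0]}]'
python3 snap.py w16
```

```text
t: 29.45
ee_pos: [0.3655, -0.3102, 0.0477]
eef_rot: [0.002, 0.981, 0.196, 0.001]
wrist_force: [1.1, -0.4, -0.3]
grip_width: 0.596
t: 30.12
ee_pos: [0.3641, -0.3089, 0.1945]
eef_rot: [-0.0, 0.981, 0.196, -0.001]
wrist_force: [0.7, -0.7, -0.0]
grip_width: 0.599
[[ 9.231e-01  3.846e-01 -1.400e-03  3.641e-01]
 [ 3.846e-01 -9.231e-01  3.000e-04 -3.089e-01]
 [-1.100e-03 -8.000e-04 -1.000e+00  1.945e-01]
 [ 0.000e+00  0.000e+00  0.000e+00  1.000e+00]]
```

View pics/w16.png

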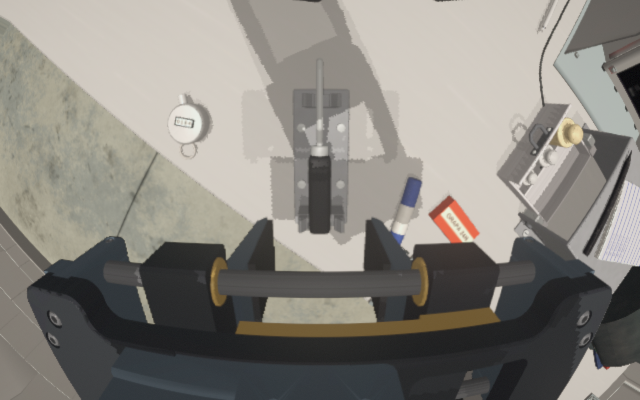

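```bash
python3 -m pendant '[{"hand":0.2,"slide":[-1,0,-1],"dr":[0,0,0]},{"hand":0.2,"slide":[-2.5,0.5,-1],"dr":[0,0,0]},{"hand":0.2,"slide":[-3,1,-1],"dr":[0,0,0]},{"hand":0.2,"slide":[-3,1.5,0],"dr":[0,0,0]},{"hand":0.2,"slide":[-2.5,1.5,0],"dr":[0,0,0]},{"hand":0.2,"slide":[-2,1.5,0],"dr":[0,0,0]},{"hand":0.2,"slide":[-1,0.5,0],"dr":[0,0,0]},{"hand":0.2,"slide":[0,0,0],"dr":[0,0,0]}]'
python3 - <<'E'
from h import *
im=capture("top"); cv2.imwrite("pics/top5.png",im); a=cv2.imread("pics/top0.png")
o=np.hstack([x[90:350,240:430] for x in (a,im)]); cv2.imwrite("pics/cmp.png",cv2.resize(o,None,fx=2.1,fy=2.1,interpolation=cv2.INTER_CUBIC))
d=cv2.absdiff(a,im)[90:350,240:430]; cv2.imwrite("pics/diff.png",cv2.resize(d,None,fx=2.2,fy=2.2))
im=capture("scene"); crop(im,200,160,340,265,5,"s5c")
E
```

```text
t: 30.83
ee_pos: [0.2384, -0.4271, 0.2189]
eef_rot: [-0.008, 0.98, 0.198, -0.006]
wrist_force: [0.6, -0.3, 0.6]
grip_width: 0.603
```

View pics/cmp.png

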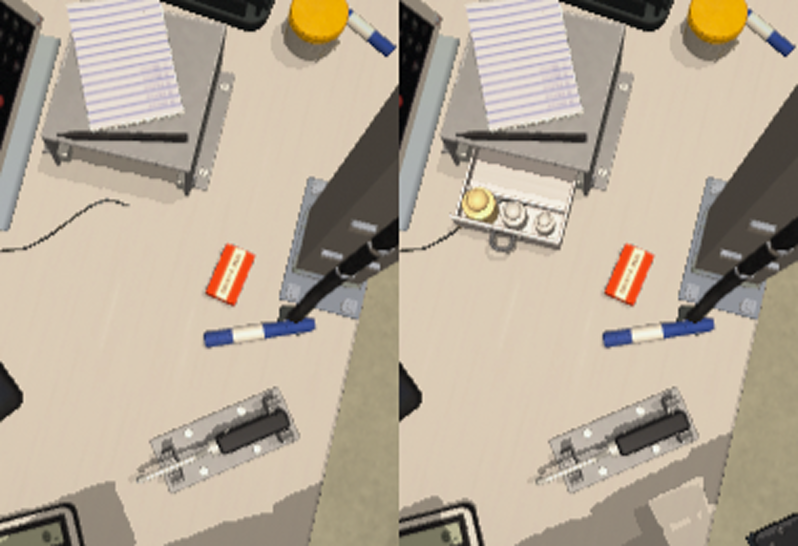

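View pics/diff.png

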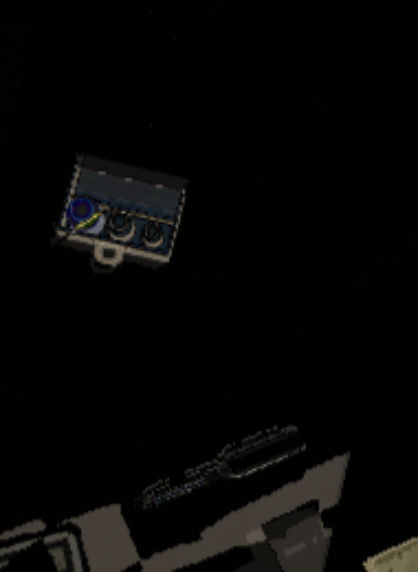

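View pics/s5c.png

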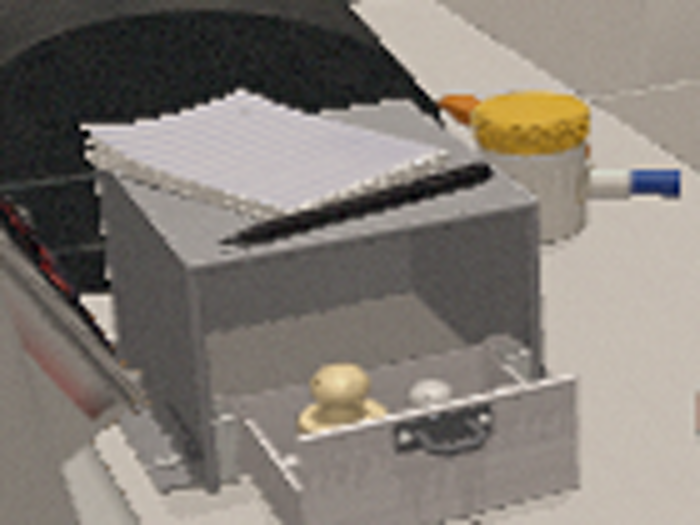

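```bash
python3 - <<'E'
from h import *
a,b,c=[cv2.cvtColor(cv2.imread(f"pics/{n}.png"),cv2.COLOR_BGR2GRAY)[158:200,262:320].astype(np.float32) for n in("top3","top4","top5")]
print(cv2.phaseCorrelate(a[:38],b[:38]),cv2.phaseCorrelate(a[:38],c[:38]), np.abs(a-b).max(), np.abs(b-c).max())
print(bot.hand_in())
E
```

```text
((-0.03102271598020323, -0.004423446373554185), 0.999282816251119) ((-0.0348607345114651, -0.023877536261334598), 0.9988947620987892) 37.0 10.0
the job is handed in; nothing more can be done
None
```

I drew the tray out to its stops with the hook, unhooked it and laid the hook back in its rest. I then handed the job in at about 31 s of the 72 s allowed.

- **Pull:** the tray slid with a drag of about 4.5–6 N. It stopped dead after about 118 mm of pull. I then raised the pull slowly to 11–13 N and held it there for just over a second. The highest reading along the pull was 13.3 N, about 14.5 N if the downward part is counted.
- **Tray and weights:** top-camera pictures from the stop, after unhooking and at the end show the tray within about 0.03 pixel of the same place. All three weights are upright.
- **Bystanders:** the before-and-after pictures show no change at the note pad, staples box or marker.
- **Hook:** it lies in the saddle and fork as before, shifted sideways by less than about one top-camera pixel (roughly 2 mm), within the slots' play.

**What disagreed:**
- The wrist and top cameras differed by about 3 mm along the pull.
- The wrist calibration shifted by 1–2 mm between readings.
- The pin met the eye's front bar about 4–5 mm later than I had worked out.
- At the first touch there was a 3 N downward force on the hook, so I backed off and lowered it 4 mm before pulling. About 1–4 N of downward force remained during the pull.

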